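# Find the dead slide switch by feel and set the selector with the same key

### The job

One of the two hidden slide switches in the blue box is off. Take the orange-handled key from its wooden block, feel with its tip through the slots which switch is off, gently without forcing, and push only that one fully on, leaving the other one alone. Then stand the key in the round selector and turn it the shorter way round until its red pointer is at the white mark, letting go of the key part way and taking hold of it afresh to finish; leave the key standing in the selector.

Things in the scene. Friction and masses are not known exactly. Their poses are not given: they have to be found in the camera images.
- switch_box: Blue box with grey lid, fixed, 130 (x) by 200 (y) by 56 mm high; origin under its centre, x away from the robot at yaw 0, z up. In the lid, all centred at box x = 0: two slots 42 mm long (along box x), 20 mm wide, at y = +68 (left) and +18 mm (right); the selector at y = -52 mm. Each slot hides a slide switch under black rubber lips (no resistance). One switch is off, one on.
- left_off_end (a point): Left slot, lid's top level, above its pocket's centre if that switch is off (11 mm to box -x of the slot's middle, red dot). Slide: flat black block filling the slot, top 12 mm under the lid's top, with one 17 mm square pocket through it, floor 34 mm under the lid's top. Lowered here, a key tip sinks into the pocket if off, lands on the flat 22 mm higher if on.
- left_on_end (a point): Left slot, lid's top level, above its pocket's centre if that switch is on (11 mm to box +x of the slot's middle, green dot). With the tip in the pocket, the slide is pushed along box x; it moves 22 mm from its off stop to its on stop with a drag of about 2 N and stays where it is left.
- right_off_end (a point): Right slot, the same: above the pocket's centre if that switch is off (red dot).
- right_on_end (a point): Right slot, the same: above the pocket's centre if that switch is on (green dot).
- selector_mouth (a point): Centre of the selector's top: an aluminium ring 45 mm across with black insert, 10 mm above the lid. In it a square socket for the key, 14 mm wide, 22 mm deep, bevelled 3 mm at the mouth; its faces are square to the pointer and turn with it. This point is fixed to the box and does not turn; z up.
- selector_pointer (a point): Outer end of the red pointer bar on top of the selector, 22 mm from its axis; x along the pointer, outward. Turns with the selector.
- selector (a joint): Selector angle, rad, counter-clockwise positive from above: 0 and 2 pi both mean pointer at the white mark (box +x side). Turns endlessly both ways, drag about 0.06 N m, no clicks, stays where left. Starts between 1.95 and 4.33: the shorter way is down to 0 from below pi, up to 2 pi from above pi.
- key_grip (a point): Key (loose, about 90 g, 92 mm long): centre of its orange handle, a square bar 24 x 24 x 36 mm high, on a square steel shank 12 x 12 mm, 56 mm long (8 mm wide over the last 3 mm). 74 mm above the tip. x, y square to the faces of handle and shank alike, z from tip to handle. It starts upright in key_holder.
- key_tip (a point): Centre of the end of the key's shank; same axes as key_grip.
- key_holder: Wooden block 60 x 60 x 36 mm high, fixed, with a 13.6 mm square hole in its middle, 28 mm deep, in which the key stands with its tip 8 mm above the bench; origin at the centre of its underside.
Not all that is in view belongs to the job. There is more than one size of the part that bears key_grip; the job needs the smaller.

How it is judged:
By the outcome, as a careful person would: the job done as asked, in the order asked, and still so for the second after the job is handed in, with the robot touching nothing.
It also fails if it takes over 61 s, if anything falls off the work surface, if the arm or the gripper's body presses on something with over 40 N, if the wrist force passes 120 N, or if a joint passes its speed limit or range.

### The arm

A 6-joint arm with a two-finger parallel gripper is mounted at the origin on a cart in front of the work surface, level with it; the furniture and walls round the work are solid. World frame = base frame: x ahead of the robot, y to its left, z up, the work surface at z = 0. Lengths are in m, angles in rad, forces in N, time in s.
With the tool pointing down it reaches from about 0.35 to 0.775 m from the base axis. Payload 5.5 kg.
Tool frame: the origin (TCP) lies midway between the tips of the shut fingers; the grasp point (between the pads) lies grasp_offset behind it (grasp_offset is the distance from the TCP to the grasp point, in m); z points along the fingers, y is the line along which they close (so a half turn about z gives the same grasp; the last joint's range is limited). The gripper opens to 85 mm and grips with 20 to 120 N. Pads are 22 mm wide; open, the fingers measure 114 mm over their backs; the gripper's body (76 mm by 85 mm) begins 54 mm behind the grasp point. The pads swing forward as they close: fully open they stand 13 mm farther back than shut.
Start: joints at [-1.422, 0.313, 0.046, 1.304, 0, 1.431], TCP at [0.164, -0.551, 0.198] pointing down, gripper open.
Joint ranges: [-2.76, 2.76], [-0.86, 1.69], [-1.03, 1.26], [-2.2, 2.34], [-1.47, 1.5], [-3.14, 3.14]. Speed limits (rad/s): [2.57, 2.57, 3.14, 3.14, 3.14, 3.14].

### API

Orientations are given as a unit quaternion [w, x, y, z].
In Python, from workcell import * gives the robot as it stands.
- The arm moves only by the tool step_arm, never from a script. Its argument "deltas" is a list of rows, each a list of 7 numbers: the shift along the world's x, y, z in mm, then the turn, a rotation vector about the world's x, y, z in degrees, then the gripper's target within -1 to 1 (fully open at 1, half-way at 0, shut at -1). A call has 1 to 5 rows; each row shifts and turns the commanded pose from where the row before left it; what a row does not reach is not made up. A row lasts 1/10 s, in which the tool goes at most 50 mm and 8.59 degrees, less where a joint would pass 70% of its speed; a pose out of reach is approached as far as the arm can. A call is refused whole if a number of a shift passes 50 or a number of a turn 8.59, either way. A call with a gripper value outside its range is refused whole. The fingers move at their own pace and stop on an object; "newtons" is the grip in N (left out, the last holds). Time passes only in rows, so rows that do not move let the fingers close. It gives the time, the measured TCP pose, the force, the opening and the grip force at its end, in the units of the state.
- get_state(): the state, without advancing time (a new reading comes with each control period).
- read_camera(name): name is "side" or "top"; returns a dict with "image" (400x640x3 uint8, red, green, blue), "z_map" (400x640 float32, m along the optical axis (not along the pixel's ray), 0 where there is no reading), "K" (3x3 intrinsics, pixels), "world_from_camera" (4x4, takes a point from camera to world coordinates). Camera axes: x right, y down, z forward; pixel columns grow to the right and rows downward; lengths in m; the calibration is good to about 2 mm. A picture is of the moment at which its call begins.
- hand_in(): hands the job in; it is judged then, once.
The state is a dict: "clock": time; "joint_pos": joint angles; "qvel": joint speeds; "tau": joint torques, N m; "tcp_pos": TCP position; "orientation": TCP orientation; "wrist_force": force on the tool from outside, world axes, zero at the start; "ft_torque": the same for the moment, N m; "finger_gap": finger opening in m; "grip_force": force on a finger pad.
Only numpy, scipy, OpenCV 4.12 (cv2) and the standard library are available. Lean on these libraries where they do the work, as an engineer would, in place of code of your own. Each camera call takes 0.05 s, during which the arm holds its last target. There are 200 camera calls.

## Working session

There is one attempt and no reset: what is moved stays moved. The work goes in short steps, Python scripts to look and compute and a tool call to move; the robot and the scene stay as the last step left them, time stands still between calls to the robot, and variables do not carry over. Pictures are saved under pics/ and viewed, at most 10 in all, crops included, and the job is handed in when it is done.

Besides the shell and the picture viewer there is one more tool, called after "Call:" as a command line: name --pt "numbers of a row" for each row, then --argument value for the rest. step_arm: Moves the arm, as the interface text tells. Its arguments: {"type":"object","properties":{"deltas":{"type":"array","items":{"type":"array","items":{"type":"number"}}},"newtons":{"type":"number"}},"required":["deltas"]}

```bash
mkdir -p pics; ls; cat > h.py <<'E'
from workcell import *
import numpy as np, cv2
def cam(n):
    d=read_camera(n); np.savez('%s.npz'%n,**d); return d
def pts(d):
    K=d["K"];z=d["z_map"];v,u=np.mgrid[:400,:640]
    p=np.stack([(u-K[0,2])*z/K[0,0],(v-K[1,2])*z/K[1,1],z],-1)
    T=d["world_from_camera"]; return p@T[:3,:3].T+T[:3,3]
E
python3 - <<'E'
from h import *
for n in("top","side"):
    d=cam(n); cv2.imwrite(f'pics/{n}0.png',d["image"][...,::-1]); print(n,d["world_from_camera"].round(3).tolist(),d["K"].tolist())
s=get_state();print(s)
E
```

```text
pics
top [[-0.03, -0.999, 0.038, 0.467], [-1.0, 0.031, 0.005, 0.173], [-0.006, -0.038, -0.999, 0.913], [0.0, 0.0, 0.0, 1.0]] [[424.0137699309873, 0.0, 318.54858633555284], [0.0, 424.0137699309873, 204.53097376117617], [0.0, 0.0, 1.0]]
side [[0.987, -0.079, 0.138, 0.38], [-0.159, -0.486, 0.86, -0.57], [-0.001, -0.871, -0.492, 0.517], [0.0, 0.0, 0.0, 1.0]] [[495.2552455819651, 0.0, 325.3946435539305], [0.0, 495.2552455819651, 206.02127650593008], [0.0, 0.0, 1.0]]
{'clock': 0.1, 'joint_pos': array([-1.42158386e+00,  3.13931917e-01,  4.51272853e-02,  1.30361514e+00,
        1.96510362e-05,  1.43115934e+00]), 'qvel': array([-0.00067378, -0.00032135,  0.00312264,  0.00100328,  0.00221685,
        0.00222099]), 'tau': array([ 1.77989790e-03, -4.81728208e+01,  2.99243385e+01,  1.27857656e-02,
       -2.14228648e-04,  1.17518923e-06]), 'tcp_pos': array([ 0.16369054, -0.55068922,  0.19710852]), 'orientation': array([-8.11758923e-04,  9.89588540e-01,  1.43923112e-01,  5.93910672e-06]), 'wrist_force': array([-0.59338889,  0.47721404, -0.14273179]), 'ft_torque': array([-0.00843824, -0.00708117,  0.00377923]), 'grip_force': 0.0, 'finger_gap': 0.08529611105375814}
```

View pics/top0.png

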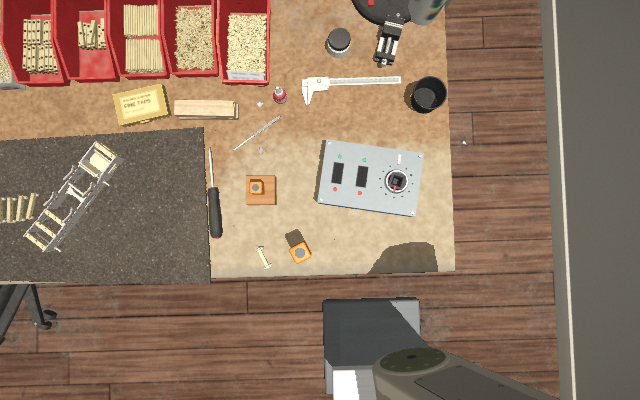

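View pics/side0.png

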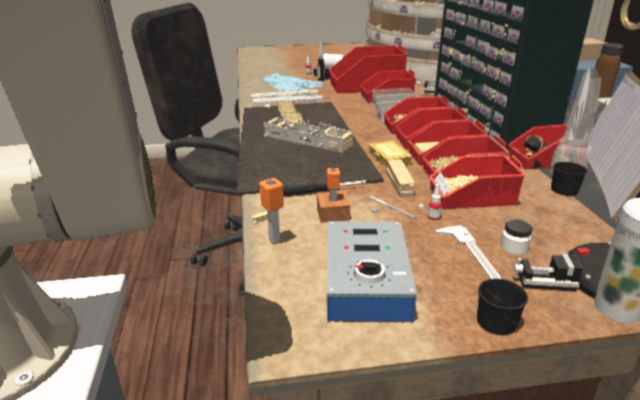

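```bash
python3 - <<'E'
import workcell; print([x for x in dir(workcell) if x[0]!='_']); print(getattr(workcell,'grasp_offset',None))
E
```

```text
['MotionError', 'get_state', 'grasp_offset', 'hand_in', 'read_camera']
0.0187
```

Candidates for the key: the orange handle in the wooden block (top px 257,187; side 333,180), and a bigger orange-handled one standing loose (top 300,252; side 271,195). I choose the one in the block. The box is at top px (370,178) with slots at (338,173) and (362,176) and the selector at (397,181). The white mark is near (400,159).

```bash
python3 - <<'E'
from h import *
D=[dict(np.load(n+'.npz')) for n in('top','side')]
im=D[0]["image"]
a=cv2.resize(im[140:215,310:430],(800,500),interpolation=cv2.INTER_CUBIC)[...,::-1]
cv2.imwrite('pics/box.png',a)
b=cv2.resize(im[165:275,235:325],(450,550),interpolation=cv2.INTER_CUBIC)[...,::-1]
cv2.imwrite('pics/keys.png',b)
for n,d in zip(('top','side'),D):
    P=pts(d);x,y,z=P[...,0],P[...,1],P[...,2]
    hsv=cv2.cvtColor(d["image"],cv2.COLOR_RGB2HSV);H,S,V=[hsv[...,i].astype(int) for i in range(3)]
    reg=(x>.25)&(x<.75)&(y>-.3)&(y<.45)
    def rect(m,name):
        m=m.astype(np.uint8);c,l,st,ce=cv2.connectedComponentsWithStats(m)
        for i in range(1,c):
            if st[i,4]<25: continue
            q=P[l==i];r=cv2.minAreaRect(q[:,:2].astype(np.float32)*1000)
            print(n,name,st[i,4],'px',ce[i].round(1),'mean',q.mean(0).round(4),'z',np.percentile(q[:,2],[5,50,95]).round(4),'rect',np.round(r[0],1),np.round(r[1],1),round(r[2],2))
    rect(reg&(z>.048)&(z<.062)&(y<.2),'lid')
    rect(reg&(z>.0625)&(z<.075)&(y<.2),'ring')
    rect(reg&(z>.085)&(z<.2),'high')
    rect(reg&(z>.03)&(z<.042)&(y>.2),'holder')
    rect(reg&(z>.052)&(z<.075)&(S>120)&((H<8)|(H>172))&(V>90)&(y<.2),'red')
    rect(reg&(z>.05)&(z<.06)&(S>70)&(H>45)&(H<85)&(y<.2),'green')
E
```

```text
top lid 182 px [431.3  93.1] mean [ 0.7198 -0.0602  0.0553] z [0.0497 0.0559 0.0588] rect [718.3 -56.1] [62.9 68.6] 0.23
top lid 5884 px [368.6 177.3] mean [0.5514 0.0741 0.0566] z [0.0541 0.0567 0.0591] rect [551.3  70.5] [200.2 130.3] 80.07
top ring 297 px [396.6 180.7] mean [0.5418 0.0194 0.0664] z [0.0636 0.0664 0.0689] rect [542.3  19.5] [42.5 42.7] 87.68
top high 165 px [255.9 187.1] mean [0.5348 0.2962 0.0997] z [0.0907 0.1003 0.1031] rect [535.2 296.9] [22.3 23.6] 89.07
top high 328 px [300.  251.9] mean [0.4099 0.2137 0.1233] z [0.1009 0.1253 0.1278] rect [409.  214.1] [32.7 32.2] 25.59
top holder 66 px [279.8  95.6] mean [0.7308 0.2511 0.0354] z [0.0306 0.0355 0.0404] rect [733.7 252. ] [21.  25.4] 21.59
top holder 721 px [209.8 107.5] mean [0.7111 0.3993 0.0325] z [0.0304 0.0324 0.0348] rect [711.1 399. ] [101.7  33. ] 87.84
top holder 654 px [261.  190.5] mean [0.5329 0.2955 0.0365] z [0.0337 0.0367 0.039 ] rect [535.  297.5] [59.1 60.3] 88.77
side lid 5741 px [367.9 260.4] mean [0.5487 0.0566 0.0551] z [0.053  0.0552 0.0567] rect [551.1  70.5] [205.3 130.1] 80.07
side li
[... 386 characters left out ...]
an [0.5328 0.2895 0.0945] z [0.0863 0.0959 0.1002] rect [533.4 294.4] [26.5 23.1] 85.75
side high 574 px [271.3 193. ] mean [0.4078 0.203  0.1091] z [0.088  0.1103 0.1249] rect [407.8 210.5] [33.4 33.9] 27.82
side holder 231 px [402.1 174. ] mean [0.7094 0.3956 0.0311] z [0.0301 0.0309 0.0322] rect [710.  398.6] [102.5  33. ] 87.57
side holder 449 px [332.8 200.9] mean [0.533  0.2904 0.0346] z [0.0317 0.0348 0.0368] rect [533.7 296.1] [65.4 61.1] 89.97
side holder 77 px [435.4 203.6] mean [0.7326 0.2454 0.0353] z [0.0306 0.0351 0.0411] rect [733.2 247. ] [16.3 24. ] 75.62
side holder 66 px [273.5 227.1] mean [0.4081 0.2075 0.0358] z [0.0303 0.0358 0.0413] rect [406.8 207.5] [13.9 21.1] 74.99
```

View pics/box.png

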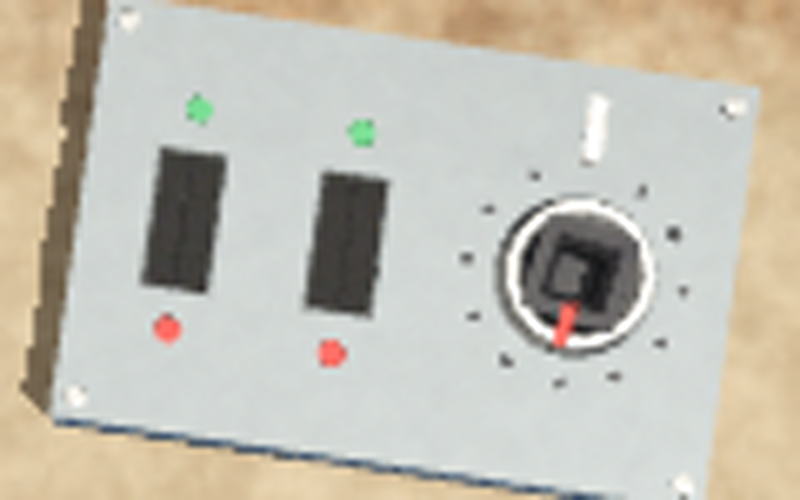

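View pics/keys.png

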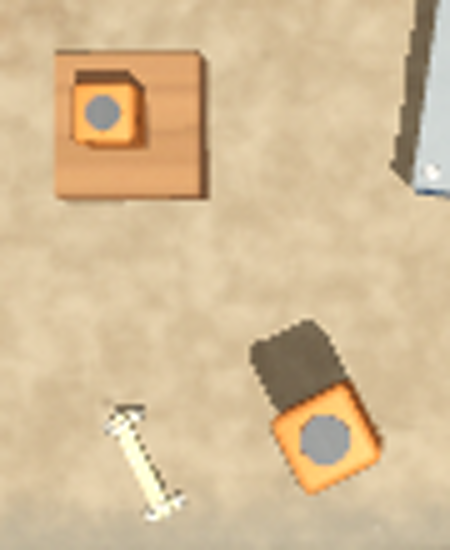

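The block key is the smaller one: its handle is 24 mm with the top at z 0.100, against 32 mm for the loose one. The pointer is close to pi (crop px 577,272 to 560,347), so I'll measure it more finely.

```bash
python3 - <<'E'
from h import *
yaw=np.deg2rad(-9.93);bx=np.array([np.cos(yaw),np.sin(yaw)]);by=np.array([-bx[1],bx[0]])
for n in('top','side'):
    d=dict(np.load(n+'.npz'));T=d["world_from_camera"];K=d["K"]
    I=d["image"].astype(float);R=I[...,0]-np.maximum(I[...,1],I[...,2])
    v,u=np.mgrid[:400,:640]
    r=np.stack([(u-K[0,2])/K[0,0],(v-K[1,2])/K[1,1],np.ones_like(u,float)],-1)@T[:3,:3].T
    P=T[:3,3]+r*((.0665-T[2,3])/r[...,2])[...,None]
    # ring centre from bright ring rim, per camera
    rel=P[...,:2]-np.array([.5423,.0195]);rho=np.hypot(*np.moveaxis(rel,-1,0))
    g=I.min(-1);m=(rho<.03)&(g>225)
    e=cv2.fitEllipse((P[m][:,:2]*1000).astype(np.float32)) if m.sum()>5 else None
    w=np.where((rho<.026)&(R>25),R,0)
    c=(P[...,:2]*w[...,None]).sum((0,1))/w.sum()
    for cen in (np.array([.5422,.0193]),None if e is None else np.array(e[0])/1000):
        if cen is None: continue
        q=c-cen;print(n,'cen',cen,e and np.round(e[1],1),'red',c.round(4),'n',(w>0).sum(),'r mm',np.linalg.norm(q)*1e3,'ang',np.rad2deg(np.arctan2(q@by,q@bx))%360)
    X=P[w>60][:,:2];Xc=X-X.mean(0);vv=np.linalg.svd(Xc)[2][0];print('axis',np.rad2deg(np.arctan2(vv@by,vv@bx))%180, 'in box', len(X))
E
```

```text
top cen [0.5422 0.0193] [41.2 41.7] red [0.5272 0.0245] n 20 r mm 15.903803385195612 ang 170.7372646791138
top cen [0.54209326 0.0194125 ] [41.2 41.7] red [0.5272 0.0245] n 20 r mm 15.76617425101378 ang 170.9958587379253
axis 164.8923148396703 in box 15
side cen [0.5422 0.0193] [41.2 42.2] red [0.5275 0.025 ] n 43 r mm 15.72748073381552 ang 168.62674040459783
side cen [0.54176154 0.01801995] [41.2 42.2] red [0.5275 0.025 ] n 43 r mm 15.841810385253417 ang 163.73138835119957
axis 175.43861650165428 in box 25
```

Pointer is at about 168–170° in the box frame, below pi, so the selector turns clockwise (negative). I'll go above the key with the tool yaw near 179°.

Call:
step_arm --pt "28 40 0 0 0 8.12 1" --pt "28 40 0 0 0 8.12 1" --pt "28 40 0 0 0 8.12 1" --pt "28 40 0 0 0 8.12 1" --pt "28 40 0 0 0 8.12 1" --newtons 50

```text
clock: 0.6
tcp_pos: [0.3043, -0.3494, 0.1976]
orientation: [-0.0, 0.877, 0.481, 0.0]
wrist_force: [0.9, -0.9, 0.3]
finger_gap: 0.0856
grip_force: 0.0
```

Call:
step_arm --pt "28 40 0 0 0 8.12 1" --pt "28 40 0 0 0 8.12 1" --pt "28 40 0 0 0 8.12 1" --pt "28 40 0 0 0 8.12 1" --pt "28 40 0 0 0 8.12 1"

```text
clock: 1.1
tcp_pos: [0.4443, -0.1493, 0.1978]
orientation: [-0.0, 0.656, 0.755, -0.0]
wrist_force: [1.0, -0.8, -0.1]
finger_gap: 0.0854
grip_force: 0.0
```

Call:
step_arm --pt "9 45 0 0 0 8.12 1" --pt "9 45 0 0 0 8.12 1" --pt "9 45 0 0 0 8.12 1" --pt "9 45 0 0 0 8.12 1" --pt "9 45 0 0 0 8.12 1"

```text
clock: 1.6
tcp_pos: [0.4885, 0.0757, 0.1977]
orientation: [-0.0, 0.353, 0.936, -0.0]
wrist_force: [0.8, -0.3, -0.4]
finger_gap: 0.0851
grip_force: 0.0
```

Call:
step_arm --pt "9 45 0 0 0 8.12 1" --pt "9 45 0 0 0 8.12 1" --pt "9 45 0 0 0 8.12 1" --pt "9 43 0 0 0 8.12 1" --pt "9 40 0 0 0 8.12 1"

```text
clock: 2.1
tcp_pos: [0.5335, 0.2939, 0.1974]
orientation: [-0.0, 0.006, 1.0, -0.0]
wrist_force: [0.8, -1.8, 0.5]
finger_gap: 0.0856
grip_force: 0.0
```

Call:
step_arm --pt "1.5 3 -34 0 0 -0.4 1" --pt "0 0 -40 0 0 0 0.5" --pt "0 0 -40 0 0 0 0" --pt "0 0 -20 0 0 0 0" --pt "0 0 0 0 0 0 0"

```text
clock: 2.6
tcp_pos: [0.5318, 0.2936, 0.0596]
orientation: [-0.004, 0.013, 1.0, -0.002]
wrist_force: [-0.7, -0.3, 0.7]
finger_gap: 0.0426
grip_force: 0.0
```

Call:
step_arm --pt "0 0 0 0 0 0 -1" --pt "0 0 0 0 0 0 -1" --pt "0 0 0 0 0 0 -1" --pt "0 0 0 0 0 0 -1" --pt "0 0 0 0 0 0 -1"

```text
clock: 3.1
tcp_pos: [0.536, 0.295, 0.0651]
orientation: [0.001, 0.013, 1.0, 0.0]
wrist_force: [-0.3, 0.4, 1.4]
finger_gap: 0.0203
grip_force: 49.7
```

Call:
step_arm --pt "0 0 10 0 0 0 -1" --pt "0 0 20 0 0 0 -1" --pt "0 0 30 0 0 0 -1" --pt "0 0 30 0 0 0 -1" --pt "0 0 0 0 0 0 -1"

```text
clock: 3.6
tcp_pos: [0.538, 0.2958, 0.1596]
orientation: [0.004, 0.013, 1.0, 0.002]
wrist_force: [-0.1, 0.3, 0.4]
finger_gap: 0.0202
grip_force: 49.5
```

```bash
python3 - <<'E'
from h import *
d=cam('side');cv2.imwrite('pics/s1.png',cv2.resize(d["image"][100:240,250:430],(720,560),interpolation=cv2.INTER_CUBIC)[...,::-1])
s=get_state();print(s['tcp_pos'],s['orientation'],s['wrist_force'],s['ft_torque'],s['finger_gap'],s['grip_force'])
E
```

```text
[0.53699771 0.29544293 0.15716325] [0.00260165 0.0126979  0.99991541 0.00107619] [ 0.02322894 -0.3361689  -1.99431502] [-0.01743269  0.04891207 -0.05489562] 0.020569581374553007 49.42453504135074
```

View pics/s1.png

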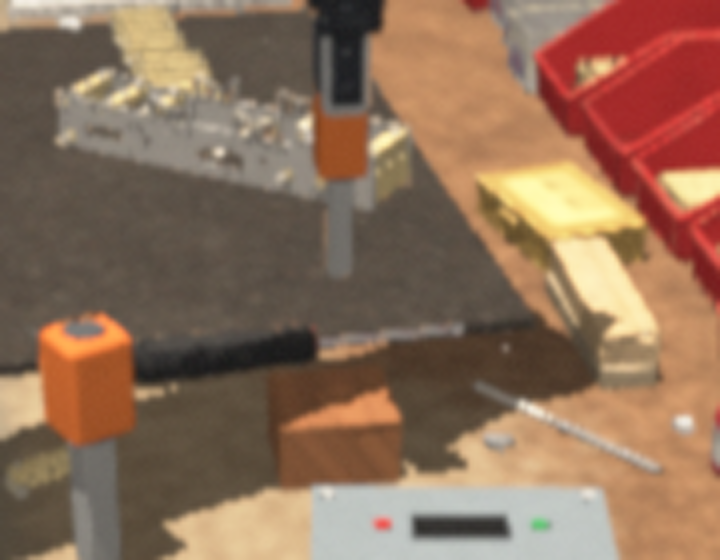

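The key is held upright, with its shank at crop (340,230) and tip at (339,275). Now I'll get the tip's offset from the TCP.

```bash
cat >> h.py <<'E'
def key(d,s):
    P=pts(d);t=s['tcp_pos'];q=P-t
    for lo,hi in((-.058,-.035),(-.033,-.014)):
        m=(np.hypot(q[...,0],q[...,1])<.03)&(q[...,2]>lo)&(q[...,2]<hi)
        X=q[m]*1000;print(m.sum(),'rel x range',np.percentile(X[:,0],[3,97]).round(1),'near y',np.percentile(X[:,1],[5,20,50,90]).round(1),'minz',X[:,2].min().round(1))
    m=(np.hypot(q[...,0],q[...,1])<.02)&(q[...,2]<-.03)&(q[...,2]>-.09)
    print('z low',np.sort(q[m][:,2]*1000)[:8].round(1))
E
python3 - <<'E'
from h import *
s=get_state();d=cam('side');key(d,s);print(s['tcp_pos'],s['orientation'])
E
```

```text
66 rel x range [-7.7  4.2] near y [-5.7 -4.7 -3.7 -1.7] minz -57.1
64 rel x range [-7.8  3.8] near y [-7.5 -6.1 -5.  -1.9] minz -32.9
z low [-57.1 -55.7 -55.3 -53.5 -53.4 -52.9 -52.6 -52.4]
[0.53699771 0.29544293 0.15716325] [0.00260165 0.0126979  0.99991541 0.00107619]
```

Call:
step_arm --pt "4 -30 0 0 0 -2.5 -1" --pt "4 -45 0 0 0 -3 -1" --pt "4 -45 0 0 0 -3 -1" --pt "4 -36 0 0 0 0 -1" --pt "0 0 0 0 0 0 -1"

```text
clock: 4.2
tcp_pos: [0.5506, 0.1346, 0.1525]
orientation: [-0.001, 0.089, 0.996, -0.001]
wrist_force: [0.3, 0.9, -0.8]
finger_gap: 0.0203
grip_force: 49.6
```

Call:
step_arm --pt "0 0 -15 0 0 0 -1" --pt "0 0 -5 0 0 0 -1" --pt "0 0 0 0 0 0 -1" --pt "0 0 0 0 0 0 -1"

```text
clock: 4.6
tcp_pos: [0.5508, 0.1394, 0.1336]
orientation: [-0.001, 0.086, 0.996, -0.0]
wrist_force: [0.4, 1.1, -0.4]
finger_gap: 0.0206
grip_force: 49.5
```

Call:
step_arm --pt "2.2 0 0 0 0 0 -1" --pt "0 0 -10 0 0 0 -1" --pt "0 0 -10 0 0 0 -1" --pt "0 0 -7 0 0 0 -1" --pt "0 0 0 0 0 0 -1"

```text
clock: 5.1
tcp_pos: [0.5521, 0.1386, 0.1051]
orientation: [-0.002, 0.087, 0.996, -0.0]
wrist_force: [0.5, -0.8, -1.6]
finger_gap: 0.0202
grip_force: 49.5
```

Call:
step_arm --pt "0 0 -1.5 0 0 0 -1" --pt "0 0 -1.5 0 0 0 -1" --pt "0 0 -1.5 0 0 0 -1" --pt "0 0 -1 0 0 0 -1" --pt "0 0 0 0 0 0 -1"

```text
clock: 5.6
tcp_pos: [0.5534, 0.1387, 0.1014]
orientation: [0.0, 0.087, 0.996, 0.0]
wrist_force: [-0.7, -0.3, 0.1]
finger_gap: 0.0206
grip_force: 49.5
```

Call:
step_arm --pt "0 0.5 -1 0 0 0 -1" --pt "0 0 -1 0 0 0 -1" --pt "0 0 -1 0 0 0 -1" --pt "0 0 0 0 0 0 -1"

```text
clock: 6.0
tcp_pos: [0.5533, 0.1392, 0.0982]
orientation: [-0.0, 0.087, 0.996, 0.0]
wrist_force: [0.1, 0.3, -0.7]
finger_gap: 0.0204
grip_force: 49.5
```

Call:
step_arm --pt "0 0 -1 0 0 0 -1" --pt "0 0 -1 0 0 0 -1" --pt "0 0 -1 0 0 0 -1" --pt "0 0 0 0 0 0 -1"

```text
clock: 6.4
tcp_pos: [0.5532, 0.1392, 0.0952]
orientation: [-0.0, 0.087, 0.996, -0.0]
wrist_force: [-0.3, -0.5, -1.8]
finger_gap: 0.0203
grip_force: 49.9
```

Six mm below the flat's level with no contact, so the left switch is off. I'll sink deeper and then push along box +x.

Call:
step_arm --pt "0 0 -2 0 0 0 -1" --pt "0 0 -2 0 0 0 -1" --pt "0 0 -2 0 0 0 -1" --pt "0 0 -2 0 0 0 -1" --pt "0 0 0 0 0 0 -1"

```text
clock: 6.9
tcp_pos: [0.5531, 0.1392, 0.0869]
orientation: [-0.0, 0.087, 0.996, -0.0]
wrist_force: [0.1, -0.3, -0.8]
finger_gap: 0.0208
grip_force: 49.9
```

Call:
step_arm --pt "1 -0.17 0 0 0 0 -1" --pt "2 -0.35 0 0 0 0 -1" --pt "2 -0.35 0 0 0 0 -1" --pt "2 -0.35 0 0 0 0 -1" --pt "2 -0.35 0 0 0 0 -1"

```text
clock: 7.4
tcp_pos: [0.5624, 0.1377, 0.0875]
orientation: [-0.0, 0.087, 0.996, 0.0]
wrist_force: [-0.4, -1.1, 0.2]
finger_gap: 0.0202
grip_force: 49.3
```

Call:
step_arm --pt "2 -0.35 0 0 0 0 -1" --pt "2 -0.35 0 0 0 0 -1" --pt "2 -0.35 0 0 0 0 -1" --pt "2 -0.35 0 0 0 0 -1" --pt "1 -0.17 0 0 0 0 -1"

```text
clock: 7.9
tcp_pos: [0.5717, 0.1361, 0.0874]
orientation: [0.0, 0.087, 0.996, 0.0]
wrist_force: [-1.8, -0.2, 1.5]
finger_gap: 0.0203
grip_force: 49.4
```

Call:
step_arm --pt "1 -0.17 0 0 0 0 -1" --pt "1 -0.17 0 0 0 0 -1" --pt "1 -0.17 0 0 0 0 -1" --pt "0 0 0 0 0 0 -1"

```text
clock: 8.3
tcp_pos: [0.5746, 0.1356, 0.0875]
orientation: [0.0, 0.087, 0.996, 0.0]
wrist_force: [-2.3, -0.9, 0.6]
finger_gap: 0.0205
grip_force: 49.5
```

Call:
step_arm --pt "1 -0.17 0 0 0 0 -1" --pt "1 -0.17 0 0 0 0 -1" --pt "0 0 0 0 0 0 -1" --pt "0 0 0 0 0 0 -1"

```text
clock: 8.7
tcp_pos: [0.5765, 0.1353, 0.0874]
orientation: [0.0, 0.087, 0.996, 0.0]
wrist_force: [-0.8, -0.3, -0.4]
finger_gap: 0.0204
grip_force: 49.5
```

Call:
step_arm --pt "0.5 -0.09 0 0 0 0 -1" --pt "0.5 -0.09 0 0 0 0 -1" --pt "0 0 0 0 0 0 -1" --pt "0 0 0 0 0 0 -1"

```text
clock: 9.1
tcp_pos: [0.5775, 0.1351, 0.0874]
orientation: [0.0, 0.087, 0.996, 0.0]
wrist_force: [-0.6, -0.6, 0.5]
finger_gap: 0.0206
grip_force: 49.4
```

Call:
step_arm --pt "0.5 -0.09 0 0 0 0 -1" --pt "0 0 0 0 0 0 -1" --pt "0.5 -0.09 0 0 0 0 -1" --pt "0 0 0 0 0 0 -1"

```text
clock: 9.5
tcp_pos: [0.5785, 0.1349, 0.0874]
orientation: [0.0, 0.087, 0.996, 0.0]
wrist_force: [-1.3, -0.3, 0.4]
finger_gap: 0.0207
grip_force: 49.4
```

```bash
python3 -c "
from h import *
d=cam('side');s=get_state();print(s['wrist_force'],s['ft_torque'],s['tcp_pos'])"
```

```text
[-1.45261974  0.05359815 -0.5919844 ] [-0.14008818  0.41698513  0.0353582 ] [0.5784902  0.13488264 0.0874254 ]
```

Call:
step_arm --pt "0.5 -0.09 0 0 0 0 -1" --pt "0 0 0 0 0 0 -1" --pt "0.5 -0.09 0 0 0 0 -1" --pt "0 0 0 0 0 0 -1"

```text
clock: 9.95
tcp_pos: [0.5795, 0.1347, 0.0874]
orientation: [0.0, 0.087, 0.996, 0.0]
wrist_force: [-1.6, -0.9, 0.2]
finger_gap: 0.0204
grip_force: 49.3
```

```bash
python3 -c "
from h import *
d=cam('side');s=get_state();print(s['wrist_force'],s['ft_torque'],s['tcp_pos']);P=pts(d);q=P-s['tcp_pos'];m=(np.hypot(q[...,0],q[...,1])<.02)&(q[...,2]<-.006)&(q[...,2]>-.024);print(np.percentile(q[m]*1000,[3,50,97],axis=0).round(1))
cv2.imwrite('pics/s2.png',cv2.resize(d['image'][190:290,310:430],(720,600),interpolation=cv2.INTER_CUBIC)[...,::-1])"
```

```text
[-1.60597927 -0.62046669  0.16187524] [-0.10845935  0.42316612  0.01717603] [0.57949984 0.134711   0.0874182 ]
[[-10.6  -8.  -23.9]
 [ -5.1  -4.6 -15.2]
 [  0.2   3.5  -6.3]]
```

View pics/s2.png

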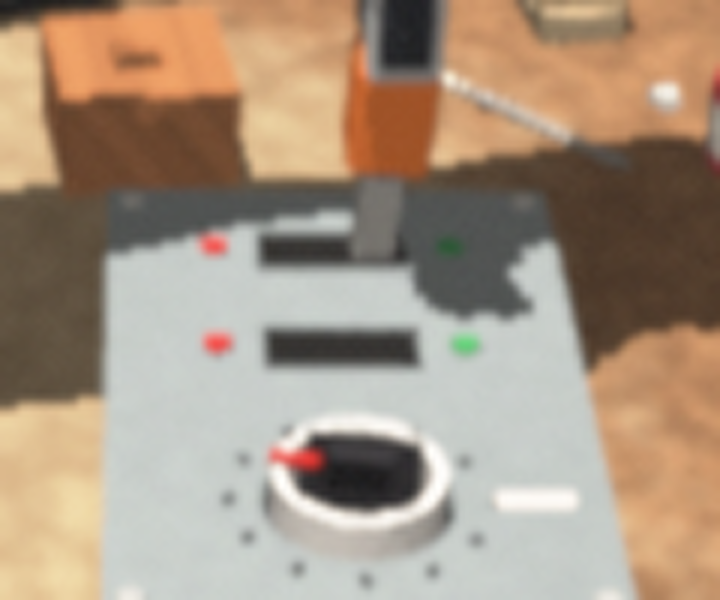

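Picture s2 shows the shank at crop x 352–402 in the left slot (260–407), with the key leaning a few degrees in the grip (top toward +x). I'll grip harder, tilt the tool about the tip to stand the key upright, and finish the push.

Call:
step_arm --pt "0 0 0 0 0 0 -1" --pt "0 0 0 0 0 0 -1" --pt "-1.9 0.34 0 -0.35 -1.97 0 -1" --pt "-1.9 0.34 0 -0.35 -1.97 0 -1" --pt "0 0 0 0 0 0 -1" --newtons 115

```text
clock: 10.5
tcp_pos: [0.5745, 0.1356, 0.0873]
orientation: [0.035, 0.086, 0.996, -0.003]
wrist_force: [-0.2, -0.7, -1.9]
finger_gap: 0.0158
grip_force: 113.9
```

```bash
cat >> h.py <<'E'
def look(name=None):
    d=cam('side');s=get_state();print('F',s['wrist_force'].round(2),'M',s['ft_torque'].round(3),s['tcp_pos'].round(4),s['orientation'].round(4),s['grip_force'])
    P=pts(d);I=d['image'].astype(int);t=s['tcp_pos']
    m0=(np.hypot(P[...,0]-t[0]+.003,P[...,1]-t[1])<.022)&(P[...,2]>.058)
    bx=np.array([.985,-.1725])
    for v in range(400):
        c=np.where(m0[v])[0]
        if len(c)>4:
            X=(P[v,c]-t)*1000; o=I[v,c]; org=(o[:,0]-o[:,2]).mean()
            w=X[:,:2]@bx; print(v,c.min(),c.max(),'z',X[:,2].mean().round(1),'bx mid',((w.min()+w.max())/2).round(1),'w',np.ptp(w).round(1),'org',int(org))
E
python3 -c "
from h import *
look()"
```

```text
F [-0.02  0.08 -2.31] M [-0.154  0.333  0.048] [0.575  0.1355 0.0874] [ 0.0345  0.0865  0.9957 -0.0031] 113.89878273010254
32 382 390 z 303.1 bx mid 2.7 w 11.5 org 19
33 381 390 z 301.5 bx mid 2.1 w 12.9 org 18
34 376 390 z 299.8 bx mid -1.1 w 19.8 org 18
35 377 391 z 298.0 bx mid 0.3 w 19.4 org 18
36 373 395 z 296.5 bx mid 0.8 w 31.2 org 18
37 372 395 z 295.1 bx mid 0.6 w 32.9 org 18
38 369 394 z 294.5 bx mid -2.4 w 34.8 org 22
96 386 391 z 210.6 bx mid 12.7 w 9.5 org 4
138 362 381 z 139.1 bx mid -8.1 w 30.1 org 5
139 362 381 z 137.5 bx mid -8.0 w 30.1 org 4
140 362 381 z 136.1 bx mid -8.1 w 30.2 org 2
141 362 383 z 139.6 bx mid -7.4 w 30.9 org 17
142 379 383 z 140.7 bx mid 4.7 w 6.1 org 23
143 379 383 z 139.3 bx mid 4.9 w 6.5 org 22
144 379 383 z 138.0 bx mid 4.8 w 6.5 org 22
185 365 378 z 66.6 bx mid -6.3 w 21.1 org 7
186 365 378 z 65.3 bx mid -6.3 w 21.1 org 5
187 365 378 z 62.8 bx mid -6.2 w 21.1 org 6
188 365 378 z 61.1 bx mid -6.0 w 21.1 org 6
189 365 378 z 59.9 bx mid -6.1 w 21.1 org 6
190 365 378 z 57.8 bx mid -5.8 w 21.0 org 7
191 365 378 z 55.6 bx mid -5.9 w 21.1 org 9
192
[... 1100 characters left out ...]
x mid -3.4 w 21.6 org 120
217 365 378 z 3.7 bx mid -3.2 w 21.8 org 119
218 365 378 z 1.4 bx mid -3.1 w 21.6 org 109
219 366 378 z -0.4 bx mid -2.2 w 20.0 org 75
220 368 375 z -5.2 bx mid -2.3 w 11.7 org 28
221 368 375 z -8.2 bx mid -2.3 w 11.8 org 11
222 368 375 z -10.2 bx mid -2.2 w 12.0 org 7
223 368 374 z -12.1 bx mid -3.0 w 10.2 org 7
224 368 374 z -14.7 bx mid -3.0 w 10.3 org 7
225 368 374 z -15.8 bx mid -2.8 w 10.4 org 7
226 368 374 z -18.3 bx mid -2.8 w 10.3 org 7
227 368 374 z -20.4 bx mid -2.5 w 10.6 org 7
228 368 374 z -22.3 bx mid -2.5 w 10.4 org 7
229 368 374 z -24.4 bx mid -2.4 w 10.2 org 8
230 368 374 z -26.7 bx mid -2.3 w 10.2 org 7
231 368 374 z -28.2 bx mid -2.3 w 10.2 org 7
```

Call:
step_arm --pt "1 -0.17 0 0 0 0 -1" --pt "1 -0.17 0 0 0 0 -1" --pt "0.5 -0.09 0 0 0 0 -1" --pt "0 0 0 0 0 0 -1"

```text
clock: 10.95
tcp_pos: [0.5786, 0.1349, 0.0874]
orientation: [0.035, 0.087, 0.996, -0.003]
wrist_force: [-1.9, -0.1, 1.1]
finger_gap: 0.0157
grip_force: 113.1
```

```bash
python3 -c "
from h import *
look()" | awk '/^F/||(/z -/)'
```

```text
F [-2.15 -0.11 -0.06] M [-0.051  0.406  0.026] [0.5785 0.1349 0.0874] [ 0.0348  0.0868  0.9956 -0.003 ] 113.18084299564362
219 367 380 z -0.1 bx mid -3.2 w 21.7 org 75
220 370 376 z -5.4 bx mid -3.4 w 10.1 org 28
221 370 376 z -8.2 bx mid -3.4 w 10.0 org 10
222 370 376 z -9.8 bx mid -3.1 w 10.2 org 7
223 369 376 z -12.9 bx mid -3.6 w 11.1 org 7
224 369 376 z -15.0 bx mid -3.4 w 11.2 org 7
225 369 376 z -17.2 bx mid -3.4 w 10.9 org 7
226 369 376 z -19.3 bx mid -3.3 w 11.1 org 7
227 369 376 z -21.1 bx mid -3.2 w 11.4 org 7
228 369 376 z -23.0 bx mid -3.2 w 11.8 org 7
229 369 376 z -25.5 bx mid -3.0 w 11.8 org 7
230 370 376 z -27.1 bx mid -2.5 w 10.2 org 7
231 370 375 z -28.4 bx mid -3.2 w 8.9 org 7
```

Call:
step_arm --pt "0.5 -0.09 0 0 0 0 -1" --pt "0 0 0 0 0 0 -1" --pt "0.5 -0.09 0 0 0 0 -1" --pt "0 0 0 0 0 0 -1"

```text
clock: 11.4
tcp_pos: [0.5792, 0.1348, 0.0874]
orientation: [0.035, 0.087, 0.996, -0.003]
wrist_force: [-1.1, -0.3, -0.1]
finger_gap: 0.0155
grip_force: 113.0
```

```bash
python3 -c "
from h import *
look()" | awk '/^F/||(/z -2/)'
```

```text
F [-1.78  0.06  0.46] M [-0.154  0.48  -0.051] [0.5791 0.1348 0.0874] [ 0.0348  0.0867  0.9956 -0.0031] 112.99450188875198
227 370 376 z -20.6 bx mid -3.2 w 10.2 org 7
228 369 376 z -22.9 bx mid -3.7 w 11.3 org 7
229 370 376 z -24.6 bx mid -3.2 w 10.3 org 7
230 370 376 z -26.9 bx mid -2.9 w 10.4 org 7
231 370 376 z -28.2 bx mid -3.1 w 10.3 org 7
```

Call:
step_arm --pt "0.7 -0.12 0 0 0 0 -1" --pt "0 0 0 0 0 0 -1" --pt "0.7 -0.12 0 0 0 0 -1" --pt "0 0 0 0 0 0 -1"

```text
clock: 11.85
tcp_pos: [0.5805, 0.1346, 0.0874]
orientation: [0.035, 0.087, 0.996, -0.003]
wrist_force: [-2.4, -1.0, 0.1]
finger_gap: 0.0152
grip_force: 112.9
```

```bash
python3 -c "
from h import *
look()" | awk '/^F/||(/z -2/)'
```

```text
F [-2.26 -0.66  0.76] M [-0.108  0.656  0.008] [0.5805 0.1346 0.0874] [ 0.0347  0.0867  0.9956 -0.003 ] 112.94046074151993
227 370 376 z -20.1 bx mid -4.7 w 10.5 org 7
228 370 376 z -22.6 bx mid -4.6 w 10.2 org 8
229 370 376 z -24.4 bx mid -4.6 w 10.4 org 7
230 370 376 z -26.5 bx mid -4.5 w 10.3 org 7
231 370 376 z -28.5 bx mid -4.4 w 10.4 org 8
```

Shank has stopped (cols 370–376 unchanged) while the moment rose past the drag level, so the slide is at its on stop. I'll back off and lift out.

Call:
step_arm --pt "-1.5 0.26 0 0 0 0 -1" --pt "-1.5 0.26 5 0 0 0 -1" --pt "0 0 15 0 0 0 -1" --pt "0 0 25 0 0 0 -1" --pt "0 0 20 0 0 0 -1"

```text
clock: 12.4
tcp_pos: [0.5785, 0.1353, 0.1543]
orientation: [0.036, 0.087, 0.996, -0.003]
wrist_force: [0.5, -0.0, -0.0]
finger_gap: 0.0001
grip_force: 0.0
```

Call:
step_arm --pt "0 0 0 0 0 0 -1" --pt "0 0 0 0 0 0 -1"

```text
clock: 12.6
tcp_pos: [0.5784, 0.1353, 0.1531]
orientation: [0.036, 0.087, 0.996, -0.003]
wrist_force: [-0.9, 0.4, -0.5]
finger_gap: -0.0002
grip_force: 0.0
```

```bash
python3 -c "
from h import *
look()
d=cam('top');I=d['image'];cv2.imwrite('pics/t3.png',cv2.resize(I[140:215,310:430],(800,500),interpolation=cv2.INTER_CUBIC)[...,::-1])" | awk '/^F/||(/z -/)||/org 1[12]/'
```

```text
F [-0.23 -0.06 -0.16] M [ 0.034  0.015 -0.029] [0.5776 0.1351 0.1521] [ 0.0349  0.0867  0.9956 -0.003 ] 0.0
232 369 376 z -86.4 bx mid -3.1 w 10.9 org 18
233 370 376 z -89.5 bx mid -2.5 w 10.2 org 6
```

The key slipped out of the fingers during the lift, so I need to look.

```bash
python3 - <<'E'
from h import *
d=dict(np.load('side.npz'));I=d['image']
cv2.imwrite('pics/s4.png',cv2.resize(I[150:290,300:440],(600,600),interpolation=cv2.INTER_CUBIC)[...,::-1])
P=pts(d);I=I.astype(int)
m=(I[...,0]-I[...,2]>70)&(P[...,2]>.03)&(np.hypot(P[...,0]-.57,P[...,1]-.135)<.06)
if m.sum():
    v,u=np.where(m);print(m.sum(),u.min(),u.max(),v.min(),v.max(),np.percentile(P[m],[3,50,97],axis=0).round(4).tolist())
E
```

```text
268 344 399 58 231 [[0.5304, 0.0761, 0.0558], [0.5626, 0.0854, 0.1086], [0.584, 0.1428, 0.3129]]
```

View pics/s4.png

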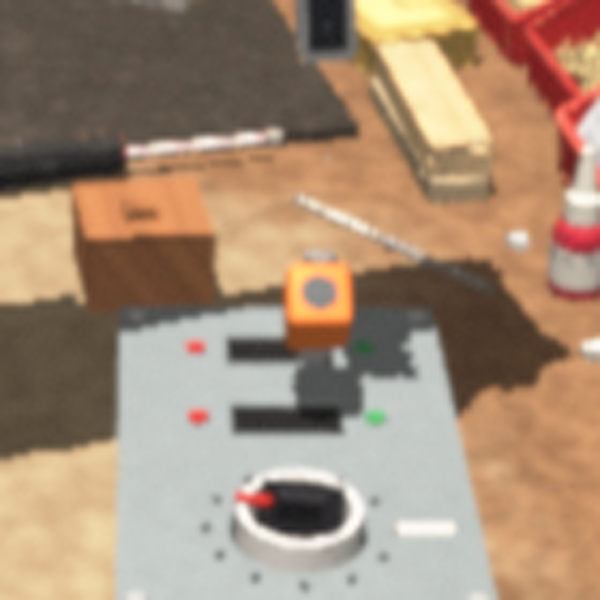

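s4 shows the key standing by itself in the left pocket, handle at crop (319,300), so it can be taken again. The visible finger ends looked too high on the handle, so I'll measure where the fingertips really are relative to the TCP, and where the handle is.

```bash
python3 - <<'E'
from h import *
s=get_state();t=s['tcp_pos'];print(t)
d=dict(np.load('side.npz'));P=pts(d);I=d['image'].astype(int)
m=(np.hypot(P[...,0]-t[0],P[...,1]-t[1])<.05)&(P[...,2]>.12)
for v in range(100,200,3):
    c=np.where(m[v])[0]
    if len(c): X=(P[v,c]-t)*1000;print(v,c.min(),c.max(),X.mean(0).round(1))
for n in('side','top'):
    d=dict(np.load(n+'.npz'));P=pts(d);I=d['image'].astype(int)
    o=(I[...,0]-I[...,2]>60)&(P[...,2]>.06)&(P[...,2]<.135)&(np.hypot(P[...,0]-.572,P[...,1]-.136)<.035)
    v,u=np.where(o);print(n,o.sum(),u.min(),u.max(),v.min(),v.max())
    for z0 in np.arange(.072,.124,.006):
        k=o&(P[...,2]>z0)&(P[...,2]<=z0+.006)
        if k.sum(): X=P[k]*1000;print(round(z0,3),k.sum(),X.min(0).round(1),X.max(0).round(1))
E
```

```text
[0.57710775 0.13509833 0.15152515]
100 361 388 [-14.8 -21.1 144.5]
103 361 388 [-16.4 -27.5 142.1]
106 362 388 [-15.9 -29.6 138.3]
109 362 388 [-15.8 -30.  133.9]
112 363 387 [-15.2 -29.8 129.3]
115 363 386 [-14.7 -21.  121.7]
118 364 386 [-18.7 -20.7 117.2]
121 364 368 [-23.4  -9.9 109. ]
124 364 367 [-24.7 -12.6 105.2]
127 365 386 [-17.5 -14.9 100.9]
130 366 368 [-22.3 -13.8  96. ]
133 367 385 [-11.2 -37.7  99.6]
136 367 385 [-14.4 -37.8  95.1]
139 367 385 [-12.1 -30.5  87.4]
142 368 384 [-11.7 -29.9  82.3]
145 369 382 [ -7.  -10.9  69.4]
148 369 382 [ -6.8 -10.1  64. ]
151 369 382 [ -6.5 -10.8  59.2]
154 369 382 [ -6.3 -11.2  54.3]
157 369 382 [ -5.8 -10.2  48.7]
160 369 382 [ -5.8 -11.3  44. ]
163 370 382 [-3.6 -7.2 36.8]
side 5 366 366 219 223
0.084 1 [557.1 110.2  88.8] [557.1 110.2  88.8]
0.09 3 [556.6 108.9  91.4] [556.9 110.5  94.4]
0.096 1 [556.4 108.8  97.4] [556.4 108.8  97.4]Traceback (most recent call last):
  File "<stdin>", line 11, in <module>
    return umr_minimum(a, axis, None, out, keepdims, initial, where)
ValueError: zero-size array to reduction operation minimum which has no identity
```

```bash
python3 - <<'E'
from h import *
for n in('side','top'):
    d=cam(n);P=pts(d);I=d['image'].astype(int)
    o=(I[...,0]-I[...,2]>60)&(P[...,2]>.058)&(P[...,2]<.15)&(P[...,1]<.18)&(P[...,1]>0)&(P[...,0]>.5)&(P[...,0]<.65)
    v,u=np.where(o);print(n,o.sum(),o.sum() and (u.min(),u.max(),v.min(),v.max()))
    if o.sum():
        print(np.percentile(P[o]*1000,[2,25,50,75,98],axis=0).round(1).tolist())
    if n=='side':
        for v,u in((222,374),(224,374),(218,374),(232,374),(235,374),(215,374),(222,367),(222,381),(213,374)): print(v,u,I[v,u],(P[v,u]*1000).round(1))
        cv2.imwrite('pics/s5.png',cv2.resize(d['image'][200:260,335:415],(800,600),interpolation=cv2.INTER_CUBIC)[...,::-1])
E
```

```text
side 271 (np.int64(355), np.int64(381), np.int64(212), np.int64(267))
[[524.5, 23.1, 64.9], [555.2, 78.4, 94.6], [560.7, 83.4, 106.8], [568.9, 89.3, 113.5], [574.5, 97.7, 119.0]]
222 374 [249 168 114] [561.9  78.9 109. ]
224 374 [251 154  78] [562.1  79.3 105.1]
218 374 [144 144 142] [562.7  83.1 113.8]
232 374 [103  93  87] [573.1 115.6  66.1]
235 374 [84 85 84] [575.1 121.5  56.1]
215 374 [172 151 140] [564.   88.6 116. ]
222 367 [247 150  84] [552.   84.8 106.4]
222 381 [250 150  78] [573.1  78.1 108.5]
213 374 [254 193 117] [564.3  90.4 118.7]
top 0 0
```

View pics/s5.png

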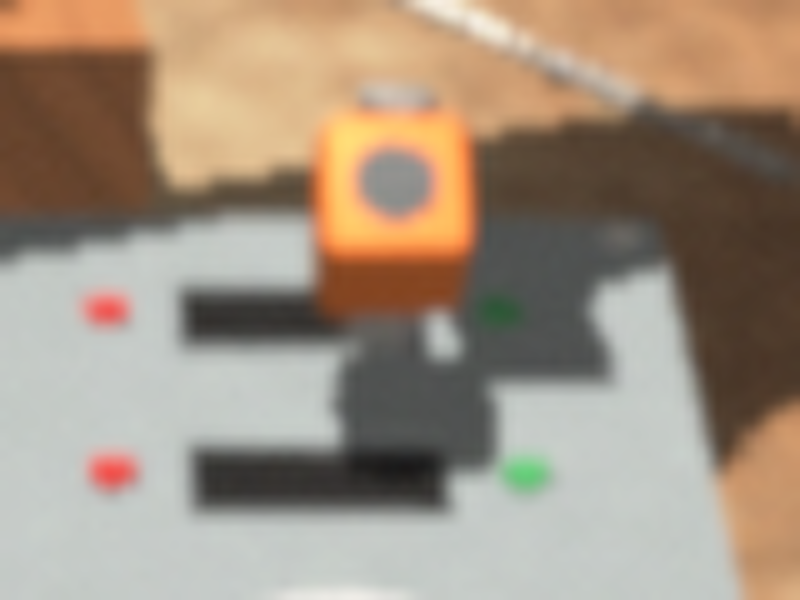

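s5 shows the key leaning about 40° toward the camera: top face at crop (395,180), shank entering the left slot at (390,330). I'll fit the key's axis and plan a tilted regrasp with the fingers closing along box x.

```bash
cat >> h.py <<'E'
from scipy.spatial.transform import Rotation as Rn
bx3=np.array([.985,-.1725,0]);by3=np.array([.1725,.985,0])
def tool(th,rv=(0,0,0)):   # tool x at angle th (deg) pointing down, then extra world rotvec (deg)
    a=np.deg2rad(th/2); return Rn.from_rotvec(np.deg2rad(rv))*Rn.from_quat([np.cos(a),np.sin(a),0,0])
def togo(p,R):
    s=get_state();w,x,y,z=s['orientation'];R0=Rn.from_quat([x,y,z,w])
    print('to go mm',((np.array(p)-s['tcp_pos'])*1000).round(1),'turn',np.rad2deg((R*R0.inv()).as_rotvec()).round(2),'| tcp',s['tcp_pos'].round(4))
E
python3 - <<'E'
from h import *
d=dict(np.load('side.npz'));P=pts(d);I=d['image'].astype(int)
reg=np.zeros((400,640),bool);reg[213:226,367:382]=1
o=reg&(P[...,2]>.1)&(P[...,1]<.1)&(I[...,0]>235)&(I[...,1]>125)
g=reg&(P[...,2]>.1)&(P[...,1]<.1)&(abs(I[...,0]-I[...,2])<40)
X=P[o|g];c=X.mean(0);n=np.linalg.svd(X-c)[2][2];n*=np.sign(n[2])
print(o.sum(),g.sum(),'c',c.round(4),'gc',P[g].mean(0).round(4),'n',n.round(3),'lean by',np.rad2deg(np.arctan2(-n@by3,n[2])).round(1),'bx',np.rad2deg(np.arcsin(n@bx3)).round(1),'rms',np.std((X-c)@n))
print('ext bx',np.percentile((X-c)@bx3*1000,[1,99]))
f=reg.copy();f[224:238,366:382]=1
f&=(I[...,0]>90)&(I[...,0]-I[...,2]>60)&(I[...,1]<125)
Y=P[f];c2=Y.mean(0);n2=np.linalg.svd(Y-c2)[2][2];print('front',f.sum(),c2.round(4),n2.round(3))
top=P[g].mean(0)
for L in (34,70,92): print(L,(top-L/1000*n).round(4))
E
```

```text
130 31 c [0.5617 0.0803 0.1147] gc [0.5573 0.0638 0.1262] n [0.153 0.486 0.86 ] lean by -30.4 bx 3.8 rms 0.005516092227145344
ext bx [-10.52644469  11.92826941]
front 88 [0.5629 0.0835 0.0959] [-0.13  -0.765 -0.631]
34 [0.5521 0.0473 0.097 ]
70 [0.5466 0.0298 0.066 ]
92 [0.5433 0.0191 0.0471]
```

```bash
python3 - <<'E'
from h import *
d=cam('side');d2=cam('side');d3=cam('side');P=np.median([pts(k) for k in(d,d2,d3)],0);I=d['image'].astype(int)
for v in range(207,240): 
    print(v,[tuple((P[v,u]*1000).round(0).astype(int)) for u in(369,374,379)],I[v,374])
E
```

```text
207 [(np.int64(616), np.int64(317), np.int64(-2)), (np.int64(626), np.int64(314), np.int64(-1)), (np.int64(637), np.int64(313), np.int64(-2))] [217 179 140]
208 [(np.int64(615), np.int64(312), np.int64(-2)), (np.int64(625), np.int64(310), np.int64(-1)), (np.int64(635), np.int64(308), np.int64(-1))] [213 187 162]
209 [(np.int64(614), np.int64(309), np.int64(-2)), (np.int64(622), np.int64(300), np.int64(2)), (np.int64(634), np.int64(302), np.int64(0))] [205 191 177]
210 [(np.int64(612), np.int64(303), np.int64(-1)), (np.int64(621), np.int64(296), np.int64(2)), (np.int64(633), np.int64(300), np.int64(-1))] [210 181 164]
211 [(np.int64(611), np.int64(297), np.int64(0)), (np.int64(620), np.int64(291), np.int64(3)), (np.int64(632), np.int64(296), np.int64(-2))] [246 180 131]
212 [(np.int64(557), np.int64(95), np.int64(118)), (np.int64(565), np.int64(92), np.int64(119)), (np.int64(573), np.int64(93), np.int64(118))] [255 197 114]
213 [(np.int64(557), np.int64(93), np.int64(118)), (np.int64(565), np.int64(92), np.int64(118)), (np.int64(572), np.int64(90), np.int64(118))] [254 193 116]
214 [(
[... 3339 characters left out ...]
.int64(123), np.int64(55)), (np.int64(584), np.int64(121), np.int64(55))] [83 85 83]
236 [(np.int64(566), np.int64(121), np.int64(55)), (np.int64(575), np.int64(120), np.int64(55)), (np.int64(583), np.int64(118), np.int64(55))] [80 82 81]
237 [(np.int64(565), np.int64(118), np.int64(55)), (np.int64(574), np.int64(116), np.int64(56)), (np.int64(583), np.int64(117), np.int64(54))] [81 83 82]
238 [(np.int64(565), np.int64(115), np.int64(55)), (np.int64(573), np.int64(114), np.int64(55)), (np.int64(581), np.int64(112), np.int64(55))] [80 81 80]
239 [(np.int64(564), np.int64(112), np.int64(55)), (np.int64(572), np.int64(110), np.int64(56)), (np.int64(580), np.int64(108), np.int64(56))] [81 84 82]
```

Robust fit: lean 41.5° in the box y–z plane, handle top centre ≈ (0.5635, 0.0855, 0.114), tip ≈ (0.574, 0.1455, 0.045). Both agree with the shank wedged in the slot. I'll turn the tool 90° clear above it.

Call:
step_arm --pt "0 0 15 0 0 4 -1" --pt "0 -15 15 0 0 8.2 0" --pt "0 -15 10 0 0 8.2 1" --pt "0 -15 0 0 0 8.2 1" --pt "0 -15 0 0 0 8.2 1"

```text
clock: 13.45
tcp_pos: [0.5777, 0.0746, 0.1927]
orientation: [0.034, -0.235, 0.971, 0.008]
wrist_force: [-0.8, 0.8, -0.3]
finger_gap: 0.0581
grip_force: 0.0
```

Call:
step_arm --pt "0 0 0 0 0 8.2 1" --pt "0 0 0 0 0 8.2 1" --pt "0 0 0 0 0 8.2 1" --pt "0 0 0 0 0 8.2 1" --pt "0 0 0 0 0 8.2 1"

```text
clock: 13.95
tcp_pos: [0.5774, 0.075, 0.192]
orientation: [0.029, -0.56, 0.828, 0.02]
wrist_force: [-0.2, -0.2, -0.5]
finger_gap: 0.0853
grip_force: 0.0
```

```bash
cat >> h.py <<'E'
phi=41.5;kk=-np.sin(np.deg2rad(phi))*by3+np.array([0,0,np.cos(np.deg2rad(phi))])
tip0=np.array([.5635,.0855,.114])-.092*kk
E
python3 - <<'E'
from h import *
togo(tip0+.122*kk,tool(260.07,phi*bx3))
E
```

```text
to go mm [-17.3  -9.1 -55.6] turn [ 36.13 -10.31  11.46] | tcp [0.5774 0.075  0.192 ]
```

Call:
step_arm --pt "-3.4 -1.8 0 7.22 -2.06 2.29 1" --pt "-3.4 -1.8 0 7.22 -2.06 2.29 1" --pt "-3.4 -1.8 -5 7.22 -2.06 2.29 1" --pt "-3.4 -1.8 -10 7.22 -2.06 2.29 1" --pt "-3.4 -1.8 -10 7.22 -2.06 2.29 1"

```text
clock: 14.45
tcp_pos: [0.5612, 0.0655, 0.1685]
orientation: [0.274, -0.6, 0.717, 0.228]
wrist_force: [-0.7, 0.2, -0.5]
finger_gap: 0.0856
grip_force: 0.0
```

Call:
step_arm --pt "0 0 0 0 0 0 1" --pt "0 0 0 0 0 0 1"

```text
clock: 14.65
tcp_pos: [0.5604, 0.0653, 0.1664]
orientation: [0.27, -0.598, 0.719, 0.229]
wrist_force: [-0.3, 0.2, 0.5]
finger_gap: 0.0853
grip_force: 0.0
```

```bash
python3 - <<'E'
from h import *
togo(tip0+.122*kk,tool(260.07,phi*bx3))
togo(tip0+.022*kk,tool(260.07,phi*bx3))
s=get_state();w,x,y,z=s['orientation'];R=Rn.from_quat([x,y,z,w])
d=cam('side');P=pts(d);q=R.inv().apply((P-s['tcp_pos']).reshape(-1,3)).reshape(P.shape)*1000
m=(abs(q[...,0])<25)&(abs(q[...,1])<62)&(q[...,2]>-90)&(q[...,2]<25)&(P[...,2]>.125)
X=q[m];print(m.sum(),'max tool z per finger',[(len(X[k]),np.sort(X[k][:,2])[-6:].round(0),np.median(X[k][X[k][:,2]>np.sort(X[k][:,2])[-6]-8],axis=0).round(1)) for k in(X[:,1]>0,X[:,1]<0) if k.sum()>6])
cv2.imwrite('pics/s6.png',cv2.resize(d['image'][110:270,290:450],(600,600),interpolation=cv2.INTER_CUBIC)[...,::-1])
E
```

```text
to go mm [ -0.3   0.6 -29.9] turn [ 0.01 -0.36  0.43] | tcp [0.5604 0.0653 0.1664]
to go mm [  11.1   65.9 -104.8] turn [ 0.01 -0.36  0.43] | tcp [0.5604 0.0653 0.1664]
197 max tool z per finger [(91, array([-54., -53., -53., -52., -51., -51.]), array([ 11.9,  48.8, -56. ])), (106, array([-50., -50., -48., -48., -47., -45.]), array([  7.3, -42. , -54.3]))]
```

View pics/s6.png

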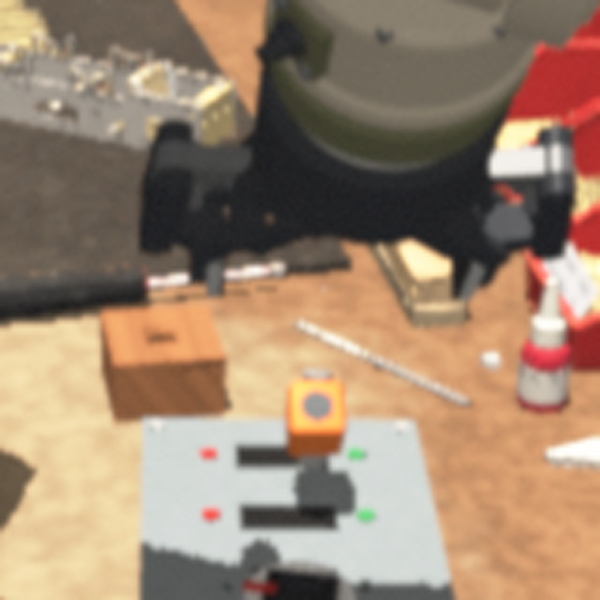

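Open fingertips measure 49 mm behind the TCP (36 mm when shut), so my depth allowance is right. s6 shows the handle at crop (317,405) between the open fingers at (213,280) and (470,280). Going in along the key's axis.

Call:
step_arm --pt "0 0.6 -30 0 -0.36 0.43 1" --pt "2.9 16.3 -18.7 0 0 0 1" --pt "2.9 16.3 -18.7 0 0 0 1" --pt "0 0 0 0 0 0 1"

```text
clock: 15.1
tcp_pos: [0.5653, 0.1025, 0.0997]
orientation: [0.271, -0.604, 0.714, 0.228]
wrist_force: [-0.9, 0.3, -0.3]
finger_gap: 0.0854
grip_force: 0.0
```

Call:
step_arm --pt "2.9 16.3 -18.7 0 0 0 1" --pt "1.7 9.8 -11.2 0 0 0 1" --pt "1.2 6.5 -7.5 0 0 0 1" --pt "0 0 0 0 0 0 1"

```text
clock: 15.5
tcp_pos: [0.5721, 0.133, 0.0632]
orientation: [0.272, -0.604, 0.714, 0.227]
wrist_force: [-0.3, -0.6, 0.1]
finger_gap: 0.0856
grip_force: 0.0
```

```bash
python3 - <<'E'
from h import *
togo(tip0+.022*kk,tool(260.07,phi*bx3))
s=get_state();w,x,y,z=s['orientation'];R=Rn.from_quat([x,y,z,w]);print(s['wrist_force'])
d=cam('side');P=pts(d);I=d['image'].astype(int);q=R.inv().apply((P-s['tcp_pos']).reshape(-1,3)).reshape(P.shape)*1000
v,u=np.where((I[...,0]-I[...,2]>60)&(abs(q[...,0])<25)&(abs(q[...,1])<25)&(q[...,2]>-80)&(q[...,2]<-10)&(P[...,2]>.062))
X=q[v,u];print(len(X),np.percentile(X,[3,50,97],axis=0).round(1))
E
```

```text
to go mm [-0.6 -1.8 -1.7] turn [ 0.03  0.23 -0.27] | tcp [0.5721 0.133  0.0632]
[-0.26558775 -0.59924247  0.11231222]
155 [[  3.   -9.5 -71.1]
 [ 14.8   2.3 -67.2]
 [ 17.1  11.6 -41.8]]
```

Call:
step_arm --pt "-0.5 -2 -2 0 0 0 1" --pt "0 0 0 0 0 0 0" --pt "0 0 0 0 0 0 -0.3" --pt "0 0 0 0 0 0 -0.3" --pt "0 0 0 0 0 0 -0.3" --newtons 80

```text
clock: 16.05
tcp_pos: [0.5718, 0.1296, 0.0607]
orientation: [0.272, -0.603, 0.715, 0.227]
wrist_force: [0.4, 0.1, -0.1]
finger_gap: 0.0302
grip_force: 0.0
```

Call:
step_arm --pt "0 0 0 0 0 0 -1" --pt "0 0 0 0 0 0 -1" --pt "0 0 0 0 0 0 -1" --pt "0 0 0 0 0 0 -1"

```text
clock: 16.45
tcp_pos: [0.5718, 0.1296, 0.0608]
orientation: [0.272, -0.603, 0.715, 0.227]
wrist_force: [-2.0, -3.0, 2.9]
finger_gap: 0.023
grip_force: 79.0
```

Call:
step_arm --pt "-1.1 -6.5 7.5 0 0 0 -1" --pt "-1.7 -9.8 11.2 0 0 0 -1" --pt "-1.7 -9.8 20 0 0 0 -1" --pt "0 0 30 0 0 0 -1" --pt "0 0 0 0 0 0 -1"

```text
clock: 16.95
tcp_pos: [0.5692, 0.1028, 0.133]
orientation: [0.274, -0.603, 0.714, 0.225]
wrist_force: [0.6, 0.2, -0.9]
finger_gap: 0.0231
grip_force: 79.0
```

Call:
step_arm --pt "0 0 0 -8.2 1.44 0 -1" --pt "0 0 0 -8.2 1.44 0 -1" --pt "0 0 0 -8.2 1.44 0 -1" --pt "0 0 0 -8.2 1.44 0 -1" --pt "0 0 0 -8.08 1.4 0 -1"

```text
clock: 17.45
tcp_pos: [0.5675, 0.1036, 0.1305]
orientation: [-0.001, -0.645, 0.764, -0.003]
wrist_force: [0.6, -0.3, -1.5]
finger_gap: 0.0228
grip_force: 78.9
```

```bash
python3 - <<'E'
from h import *
s=get_state();print(s['tcp_pos'].round(4),s['finger_gap'],s['grip_force'])
togo([.5422,.0193,.14],tool(250))
d=cam('side');P=pts(d);I=d['image'].astype(int);q=(P-s['tcp_pos'])*1000
m=(np.hypot(q[...,0],q[...,1])<28)&(q[...,2]<60)&(q[...,2]>-50)
for v in range(400):
    c=np.where(m[v])[0]
    if len(c)>3:
        X=q[v,c];o=I[v,c];w=X@bx3;print(v,c.min(),c.max(),'z',X[:,2].mean().round(1),'bx mid',((w.min()+w.max())/2).round(1),'w',np.ptp(w).round(1),'by',(np.median(X@by3)).round(1),'org',int((o[:,0]-o[:,2]).mean()))
E
```

```text
[0.5675 0.1036 0.1305] 0.02283834265525975 78.93494367599487
to go mm [-25.3 -84.3   9.5] turn [  0.31   0.12 -10.29] | tcp [0.5675 0.1036 0.1305]
171 360 391 z 59.5 bx mid -1.4 w 47.5 by -8.3 org 1
172 359 392 z 58.6 bx mid -1.2 w 50.0 by -10.3 org 50
173 359 392 z 57.0 bx mid -1.0 w 50.4 by -10.5 org 60
174 359 391 z 55.5 bx mid -1.7 w 48.9 by -10.8 org 62
175 359 391 z 53.9 bx mid -1.6 w 48.6 by -11.2 org 63
176 359 391 z 52.1 bx mid -1.7 w 48.6 by -11.0 org 63
177 359 391 z 50.7 bx mid -1.5 w 48.7 by -11.7 org 64
178 359 391 z 49.0 bx mid -1.6 w 49.2 by -11.4 org 64
179 360 391 z 47.3 bx mid -0.9 w 48.0 by -11.0 org 65
180 360 391 z 45.6 bx mid -0.9 w 47.8 by -11.4 org 69
181 360 391 z 43.8 bx mid -0.6 w 47.8 by -10.8 org 69
182 360 390 z 42.3 bx mid -1.5 w 46.3 by -11.4 org 74
183 363 387 z 40.5 bx mid -1.0 w 36.1 by -11.4 org 86
184 364 387 z 39.3 bx mid -1.0 w 35.3 by -12.1 org 91
185 364 387 z 37.6 bx mid -0.9 w 35.6 by -12.1 org 94
186 364 387 z 35.5 bx mid -0.6 w 35.7 by -11.2 org 95
187 369 382 z 33.9 bx mid -0.3 w 20.3 by -11.7 org 89
188 371 378 z 30.0 bx mid -1.2 w 10.4
[... 788 characters left out ...]
.1 by -5.6 org 17
204 371 378 z 0.6 bx mid -0.2 w 11.1 by -6.2 org 18
205 371 378 z -0.5 bx mid -0.1 w 11.0 by -7.8 org 18
206 371 378 z -2.8 bx mid 0.0 w 11.0 by -6.5 org 18
207 371 378 z -4.3 bx mid 0.1 w 11.1 by -7.5 org 18
208 371 378 z -6.4 bx mid 0.2 w 11.2 by -6.7 org 19
209 371 378 z -8.0 bx mid 0.3 w 11.4 by -7.2 org 19
210 371 378 z -10.0 bx mid 0.3 w 11.3 by -6.8 org 20
211 371 378 z -11.8 bx mid 0.5 w 11.3 by -7.3 org 19
212 370 377 z -14.5 bx mid -0.6 w 10.3 by -6.5 org 18
213 371 377 z -15.7 bx mid -0.2 w 9.8 by -7.2 org 15
214 371 377 z -17.4 bx mid -0.1 w 9.6 by -7.1 org 18
215 371 377 z -19.2 bx mid 0.0 w 9.5 by -7.4 org 30
216 372 376 z -22.3 bx mid 0.2 w 6.6 by -5.0 org 51
```

Firm grip (gap 23 mm), key upright, tip 23 mm under the TCP. Now over the selector.

Call:
step_arm --pt "-5 -17 0 0.15 0 -3 -1" --pt "-6.8 -22 0 0.15 0.1 -3 -1" --pt "-6.8 -22 0 0 0 -3 -1" --pt "-6.6 -22.6 -10 0 0 -2 -1" --pt "0 0 0 0 0 0 -1"

```text
clock: 18.0
tcp_pos: [0.5397, 0.0184, 0.1175]
orientation: [0.0, -0.567, 0.824, 0.004]
wrist_force: [0.5, 0.3, -0.4]
finger_gap: 0.0232
grip_force: 78.9
```

Call:
step_arm --pt "0 0 0 0 0 0 -1" --pt "0 0 0 0 0 0 -1"

```text
clock: 18.2
tcp_pos: [0.542, 0.0207, 0.1193]
orientation: [0.002, -0.569, 0.822, 0.003]
wrist_force: [-0.2, -0.7, -0.7]
finger_gap: 0.0229
grip_force: 78.9
```

```bash
python3 - <<'E'
from h import *
s=get_state();print(s['tcp_pos'].round(4),s['wrist_force'])
togo([.5423,.0198,.10],tool(249))
d=cam('side');P=pts(d);I=d['image'].astype(int);q=(P-s['tcp_pos'])*1000
m=(np.hypot(q[...,0],q[...,1])<20)&(q[...,2]<20)&(q[...,2]>-30)&(P[...,2]>.072)
for v in range(0,400,2):
    c=np.where(m[v])[0]
    if len(c)>3:
        X=q[v,c]; print(v,c.min(),c.max(),'z',X[:,2].mean().round(1),'x mid',((X[:,0].min()+X[:,0].max())/2).round(1),np.ptp(X[:,0]).round(1),'y',X[:,1].min().round(1),np.median(X[:,1]).round(1))
# ring in same camera
r=(P[...,2]>.0615)&(P[...,2]<.07)&(np.hypot(P[...,0]-.542,P[...,1]-.019)<.03)&(I.min(-1)>200)
if r.sum()>20: print('ring',r.sum(),cv2.fitEllipse((P[r][:,:2]*1000).astype(np.float32)))
E
```

```text
[0.542  0.0207 0.1193] [-0.2119319  -0.74975606 -0.7244688 ]
to go mm [  0.3  -0.9 -19.3] turn [-0.37 -0.02 -0.33] | tcp [0.542  0.0207 0.1193]
230 367 375 z 17.3 x mid -2.0 11.3 y -8.8 -6.7
232 367 375 z 14.2 x mid -2.1 10.5 y -9.6 -6.7
234 367 375 z 10.4 x mid -1.2 11.2 y -8.6 -6.3
236 367 375 z 7.1 x mid -1.2 12.4 y -8.7 -6.4
238 367 375 z 3.5 x mid -0.7 11.8 y -8.4 -6.7
240 367 375 z -0.4 x mid -0.4 12.7 y -8.1 -6.0
242 367 375 z -4.0 x mid 0.2 13.0 y -8.7 -6.5
244 367 375 z -7.2 x mid 0.1 14.3 y -8.8 -7.2
246 367 374 z -9.7 x mid -1.7 9.3 y -9.0 -7.9
248 367 374 z -13.8 x mid -1.7 9.3 y -9.7 -6.2
250 367 374 z -17.1 x mid -1.2 10.0 y -10.6 -6.8
252 368 373 z -20.6 x mid -1.3 7.0 y -8.5 -7.4
ring 100 ((542.0184326171875, 18.680673599243164), (40.95463180541992, 42.275211334228516), 137.020263671875)
```

Call:
step_arm --pt "1 -1.3 -10 -0.3 0 -0.3 -1" --pt "0 0 -10 0 0 0 -1" --pt "0 0 -6 0 0 0 -1" --pt "0 0 -2 0 0 0 -1" --pt "0 0 0 0 0 0 -1"

```text
clock: 18.75
tcp_pos: [0.5424, 0.0191, 0.0906]
orientation: [-0.0, -0.566, 0.824, 0.001]
wrist_force: [0.2, 0.8, -1.1]
finger_gap: 0.0228
grip_force: 78.9
```

Call:
step_arm --pt "0 0 -1.5 0 0 0 -1" --pt "0 0 -1.5 0 0 0 -1" --pt "0 0 -1.5 0 0 0 -1" --pt "0 0 0 0 0 0 -1"

```text
clock: 19.15
tcp_pos: [0.5429, 0.0188, 0.0867]
orientation: [0.0, -0.566, 0.824, 0.0]
wrist_force: [-0.4, -0.9, -1.3]
finger_gap: 0.0232
grip_force: 78.9
```

Tip is at about 0.064, just inside the mouth with no resistance. Continuing down.

Call:
step_arm --pt "0 0 -1.5 0 0 0 -1" --pt "0 0 -1.5 0 0 0 -1" --pt "0 0 -1.5 0 0 0 -1" --pt "0 0 -1.5 0 0 0 -1" --pt "0 0 0 0 0 0 -1"

```text
clock: 19.65
tcp_pos: [0.5427, 0.019, 0.0804]
orientation: [-0.0, -0.566, 0.824, 0.001]
wrist_force: [-0.4, 0.7, -1.2]
finger_gap: 0.0231
grip_force: 78.9
```

```bash
python3 -c "
from h import *
s=get_state();print(s['wrist_force'],s['ft_torque'],s['tcp_pos'])"
```

```text
[-0.3795711   0.73291507 -1.21910848] [ 0.12023674  0.10944128 -0.03671279] [0.5426739  0.01899833 0.08038465]
```

Call:
step_arm --pt "0 0 -3 0 0 0 -1" --pt "0 0 -3 0 0 0 -1" --pt "0 0 -2 0 0 0 -1" --pt "0 0 -2 0 0 0 -1" --pt "0 0 0 0 0 0 -1"

```text
clock: 20.15
tcp_pos: [0.5427, 0.019, 0.0704]
orientation: [-0.0, -0.566, 0.824, 0.0]
wrist_force: [-0.9, 1.6, -3.1]
finger_gap: 0.0232
grip_force: 79.0
```

```bash
python3 -c "
from h import *
s=get_state();print(s['wrist_force'],s['ft_torque'],s['tcp_pos'],s['joint_pos'])"
```

```text
[-0.92846553  1.59273927 -3.14360726] [0.25841649 0.23567957 0.05044416] [0.54271571 0.01897493 0.07035077] [-1.13298960e-01  3.24912128e-01 -2.61027687e-01  9.85628316e-01
  6.32270901e-04 -1.31741095e+00]
```

Seated about 19 mm deep with small forces. Turning clockwise about 85°.

Call:
step_arm --pt "0 0 0 0 0 -4 -1" --pt "0 0 0 0 0 -6 -1" --pt "0 0 0 0 0 -8 -1" --pt "0 0 0 0 0 -8 -1" --pt "0 0 0 0 0 -8 -1"

```text
clock: 20.65
tcp_pos: [0.5424, 0.0204, 0.0704]
orientation: [0.0, -0.298, 0.954, 0.002]
wrist_force: [-0.8, 4.9, -2.9]
finger_gap: 0.023
grip_force: 79.0
```

Call:
step_arm --pt "0 0 0 0 0 -8 -1" --pt "0 0 0 0 0 -8 -1" --pt "0 0 0 0 0 -8 -1" --pt "0 0 0 0 0 -8 -1" --pt "0 0 0 0 0 -8 -1"

```text
clock: 21.15
tcp_pos: [0.543, 0.0206, 0.0705]
orientation: [0.0, 0.046, 0.999, 0.002]
wrist_force: [-0.0, 5.7, -3.2]
finger_gap: 0.0227
grip_force: 78.9
```

Call:
step_arm --pt "0 0 0 0 0 -8 -1" --pt "0 0 0 0 0 -4 -1" --pt "0 0 0 0 0 0 -1"

```text
clock: 21.45
tcp_pos: [0.5432, 0.0206, 0.0705]
orientation: [0.0, 0.148, 0.989, 0.002]
wrist_force: [0.2, 5.0, -2.5]
finger_gap: 0.0232
grip_force: 78.9
```

```bash
cat >> h.py <<'E'
def pointer():
    for n in('top','side'):
        d=cam(n);T=d["world_from_camera"];K=d["K"];I=d["image"].astype(float);R=I[...,0]-np.maximum(I[...,1]*1.0,I[...,2])
        v,u=np.mgrid[:400,:640];r=np.stack([(u-K[0,2])/K[0,0],(v-K[1,2])/K[1,1],np.ones_like(u,float)],-1)@T[:3,:3].T
        P=T[:3,3]+r*((.0665-T[2,3])/r[...,2])[...,None];Z=pts(d)[...,2]
        rel=P[...,:2]-(np.array([.5421,.0194]) if n=='top' else np.array([.5418,.0184]));rho=np.hypot(rel[...,0],rel[...,1])
        m=(rho<.025)&(R>35)&(abs(I[...,1]-I[...,2])<30)&(Z<.074);w=np.where(m,R,0)
        if m.sum()<4: print(n,'no red',m.sum()); continue
        c=(rel*w[...,None]).sum((0,1))/w.sum();a=np.rad2deg(np.arctan2(c@by3[:2],c@bx3[:2]))
        print(n,m.sum(),'r',(np.linalg.norm(c)*1e3).round(1),'angle',a.round(1))
E
python3 -c "
from h import *
pointer();s=get_state();print(s['wrist_force'],s['ft_torque'],s['tcp_pos'],s['orientation'],s['joint_pos'][5])"
```

```text
top 13 r 18.4 angle 94.4
side no red 0
[ 0.80460701  4.27988336 -3.28775798] [ 1.41120939 -0.09358215  0.04619197] [0.5431908  0.02057894 0.07047928] [1.81324376e-04 1.47409365e-01 9.89073833e-01 1.84365549e-03] 0.18377806193970314
```

The pointer is at about 94°, half way. I'll let go, swing the open gripper back +90° around the handle, and take hold afresh.

Call:
step_arm --pt "0 0 0 0 0 0 0.3" --pt "0 0 0 0 0 0 0.3" --pt "0 0 0 0 0 0 0.3" --pt "0 0 0 0 0 0 0.3"

```text
clock: 21.95
tcp_pos: [0.5433, 0.0186, 0.071]
orientation: [0.001, 0.148, 0.989, -0.0]
wrist_force: [0.3, -0.5, -0.5]
finger_gap: 0.0552
grip_force: 0.0
```

```bash
python3 - <<'E'
from h import *
s=get_state();print(s['wrist_force'],s['ft_torque'],s['tcp_pos'],s['finger_gap'])
d=cam('side');P=pts(d);I=d['image'].astype(int)
m=(I[...,0]-I[...,2]>60)&(np.hypot(P[...,0]-.542,P[...,1]-.019)<.035)&(P[...,2]>.07)
for v in range(400):
    c=np.where(m[v])[0]
    if len(c)>3: X=P[v,c]*1000;print(v,c.min(),c.max(),'z',X[:,2].mean().round(1),'x',X[:,0].min().round(1),X[:,0].max().round(1),'ymin',X[:,1].min().round(1))
pointer()
E
```

```text
[ 0.25430129 -0.52582976 -0.4514896 ] [0.00130868 0.05617475 0.01185575] [0.54327788 0.01856676 0.07104011] 0.055172857530024676
top 14 r 16.3 angle 96.3
side no red 0
```

Call:
step_arm --pt "0 0 0 0 0 8.2 0.3" --pt "0 0 0 0 0 8.2 0.3" --pt "0 0 0 0 0 8.2 0.3" --pt "0 0 0 0 0 8.2 0.3" --pt "0 0 0 0 0 8.2 0.3"

```text
clock: 22.6
tcp_pos: [0.543, 0.0188, 0.0709]
orientation: [0.0, -0.211, 0.978, 0.0]
wrist_force: [-0.0, 0.7, 0.4]
finger_gap: 0.0554
grip_force: 0.0
```

Call:
step_arm --pt "0 0 0 0 0 8.2 0.3" --pt "0 0 0 0 0 8.2 0.3" --pt "0 0 0 0 0 8.2 0.3" --pt "0 0 0 0 0 8.2 0.3" --pt "0 0 0 0 0 8.2 0.3"

```text
clock: 23.1
tcp_pos: [0.543, 0.0188, 0.0709]
orientation: [0.0, -0.54, 0.842, 0.0]
wrist_force: [0.2, -1.4, 0.5]
finger_gap: 0.0556
grip_force: 0.0
```

Call:
step_arm --pt "0 0 0 0 0 8 0.3" --pt "0 0 0 0 0 0 0.3"

```text
clock: 23.3
tcp_pos: [0.543, 0.0188, 0.0709]
orientation: [0.0, -0.595, 0.804, 0.0]
wrist_force: [0.9, 0.2, 0.4]
finger_gap: 0.0559
grip_force: 0.0
```

```bash
python3 - <<'E'
from h import *
s=get_state();print(s['wrist_force'],s['tcp_pos'],s['orientation'],s['finger_gap'])
d=cam('side');P=pts(d);I=d['image'].astype(int)
m=(I[...,0]-I[...,2]>50)&(np.hypot(P[...,0]-.542,P[...,1]-.019)<.04)&(P[...,2]>.085)
print(m.sum(),np.percentile(P[m]*1000,[2,50,98],axis=0).round(1).tolist() if m.sum() else '')
pointer()
E
```

```text
[0.85039416 0.15269953 0.36095476] [0.54300595 0.01881278 0.07086409] [ 1.13648848e-04 -5.94844562e-01  8.03840721e-01  1.73926955e-04] 0.05588734335662823
550 [[511.4, -3.6, 101.5], [540.9, 7.8, 128.9], [577.7, 26.4, 333.8]]
top 19 r 16.3 angle 94.3
side no red 0
```

Pointer unchanged at about 94–96°. Closing again and turning the rest, stopping short first to check.

Call:
step_arm --pt "0 0 0 0 0 0 -1" --pt "0 0 0 0 0 0 -1" --pt "0 0 0 0 0 0 -1" --pt "0 0 0 0 0 0 -1" --pt "0 0 0 0 0 0 -1"

```text
clock: 23.95
tcp_pos: [0.5429, 0.0189, 0.071]
orientation: [0.0, -0.595, 0.804, 0.0]
wrist_force: [-0.1, -0.7, 3.1]
finger_gap: 0.0229
grip_force: 78.2
```

Call:
step_arm --pt "0 0 0 0 0 -4 -1" --pt "0 0 0 0 0 -8 -1" --pt "0 0 0 0 0 -8 -1" --pt "0 0 0 0 0 -8 -1" --pt "0 0 0 0 0 -8 -1"

```text
clock: 24.45
tcp_pos: [0.5425, 0.0192, 0.071]
orientation: [-0.0, -0.315, 0.949, 0.001]
wrist_force: [-1.6, 1.2, 4.4]
finger_gap: 0.0229
grip_force: 78.6
```

Call:
step_arm --pt "0 0 0 0 0 -8 -1" --pt "0 0 0 0 0 -8 -1" --pt "0 0 0 0 0 -8 -1" --pt "0 0 0 0 0 -8 -1" --pt "0 0 0 0 0 -6 -1"

```text
clock: 24.95
tcp_pos: [0.5422, 0.0197, 0.071]
orientation: [-0.0, 0.011, 1.0, 0.001]
wrist_force: [-2.8, 2.4, 4.2]
finger_gap: 0.023
grip_force: 78.7
```

Call:
step_arm --pt "0 0 0 0 0 -3 -1" --pt "0 0 0 0 0 0 -1"

```text
clock: 25.15
tcp_pos: [0.5423, 0.0197, 0.071]
orientation: [-0.0, 0.035, 0.999, 0.001]
wrist_force: [-2.8, 2.9, 4.3]
finger_gap: 0.023
grip_force: 78.8
```

```bash
python3 -c "
from h import *
pointer();s=get_state();print(s['wrist_force'],s['tcp_pos'],np.rad2deg(2*np.arctan2(s['orientation'][2],s['orientation'][1])))"
```

```text
top no red 0
side 23 r 16.3 angle 20.4
[-4.28950248  2.61177305  5.10401151] [0.54227396 0.01974965 0.07100711] 176.0890334693876
```

Call:
step_arm --pt "0 0 0 0 0 -6 -1" --pt "0 0 0 0 0 -6 -1" --pt "0 0 0 0 0 -4 -1" --pt "0 0 0 0 0 0 -1"

```text
clock: 25.65
tcp_pos: [0.5423, 0.02, 0.071]
orientation: [-0.0, 0.174, 0.985, 0.001]
wrist_force: [-3.7, 3.5, 5.0]
finger_gap: 0.0228
grip_force: 78.7
```

```bash
python3 - <<'E'
from h import *
pointer();s=get_state();print(np.rad2deg(2*np.arctan2(s['orientation'][2],s['orientation'][1])))
d=dict(np.load('side.npz'));cv2.imwrite('pics/s7.png',cv2.resize(d['image'][225:315,330:420],(720,600),interpolation=cv2.INTER_CUBIC)[...,::-1])
# white mark centre & red pointer on plane, relative direction
T=d["world_from_camera"];K=d["K"];I=d["image"].astype(int)
v,u=np.mgrid[:400,:640];r=np.stack([(u-K[0,2])/K[0,0],(v-K[1,2])/K[1,1],np.ones_like(u,float)],-1)@T[:3,:3].T
P=T[:3,3]+r*((.056-T[2,3])/r[...,2])[...,None]
q=P[...,:2]-np.array([.5422,.0193]);a=q@bx3[:2];b=q@by3[:2]
m=(a>.025)&(a<.06)&(abs(b)<.015)&(I.min(-1)>215);print('mark',m.sum(),(np.array([a[m].mean(),b[m].mean()])*1000).round(1))
E
```

```text
top no red 0
side 26 r 15.8 angle 6.4
160.09354026455767
mark 29 [49.1 -0.6]
```

View pics/s7.png

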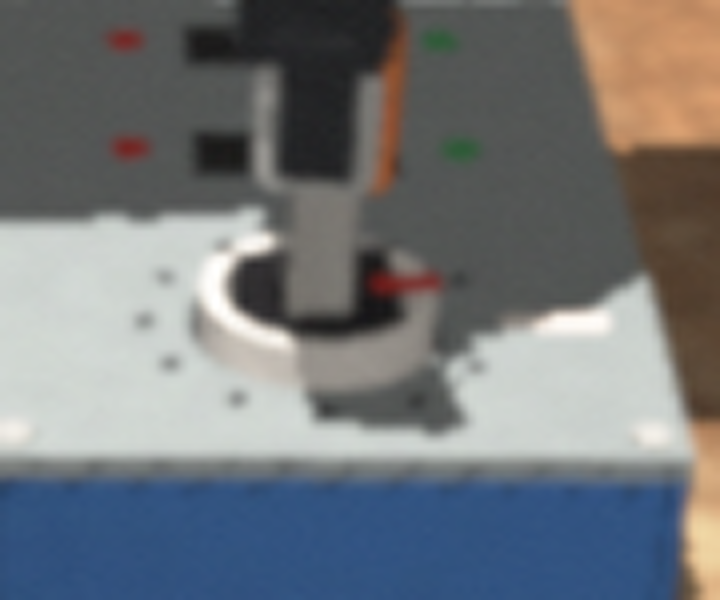

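s7: the red pointer (370–440, 285) is close to the mark direction at (570,322). By contact geometry it is about 1–3° short. I'll let go and retreat to measure it unobstructed.

Call:
step_arm --pt "0 0 0 0 0 0 0.5" --pt "0 0 0 0 0 0 0.5" --pt "0 0 0 0 0 0 0.5" --pt "0 0 10 0 0 0 0.5" --pt "0 0 30 0 0 0 0.5"

```text
clock: 26.25
tcp_pos: [0.5407, 0.0189, 0.109]
orientation: [-0.003, 0.174, 0.985, -0.0]
wrist_force: [0.5, 0.2, -0.5]
finger_gap: 0.0642
grip_force: 0.0
```

Call:
step_arm --pt "0 0 40 0 0 0 0.5" --pt "0 0 40 0 0 0 0.5" --pt "0 -40 0 0 0 0 0.5" --pt "0 -50 0 0 0 0 0.5" --pt "0 -50 0 0 0 0 0.5"

```text
clock: 26.75
tcp_pos: [0.5435, -0.1223, 0.1924]
orientation: [0.002, 0.173, 0.985, -0.0]
wrist_force: [1.2, -0.3, -0.5]
finger_gap: 0.0642
grip_force: 0.0
```

Call:
step_arm --pt "0 -50 0 0 0 0 0.5" --pt "0 -50 0 0 0 0 0.5" --pt "0 0 0 0 0 0 0.5"

```text
clock: 27.05
tcp_pos: [0.5429, -0.2275, 0.191]
orientation: [0.001, 0.177, 0.984, -0.001]
wrist_force: [0.5, -0.6, 1.1]
finger_gap: 0.0639
grip_force: 0.0
```

```bash
cat > m.py <<'E'
from h import *
for n in('top','side'):
    d=cam(n);T=d["world_from_camera"];K=d["K"];I=d["image"].astype(float)
    v,u=np.mgrid[:400,:640];r=np.stack([(u-K[0,2])/K[0,0],(v-K[1,2])/K[1,1],np.ones_like(u,float)],-1)@T[:3,:3].T
    def pl(z): return (T[:3,3]+r*((z-T[2,3])/r[...,2])[...,None])[...,:2]
    P=pl(.0665);rel=P-np.array([.5422,.0193]);rho=np.hypot(rel[...,0],rel[...,1]);Z=pts(d)[...,2]
    R=I[...,0]-np.maximum(I[...,1],I[...,2]);m=(rho<.026)&(R>30)&(abs(I[...,1]-I[...,2])<30)&(Z<.076)
    w=np.where(m,R,0);c=(rel*w[...,None]).sum((0,1))/max(w.sum(),1)
    g=(rho>.015)&(rho<.028)&(I.min(-1)>205)&(Z>.06)&(Z<.075)
    e=cv2.fitEllipse((rel[g]*1000).astype(np.float32)) if g.sum()>20 else None
    q=pl(.056)-np.array([.5422,.0193]);a=q@bx3[:2];b=q@by3[:2]
    k=(a>.03)&(a<.06)&(abs(b)<.012)&(I.min(-1)>220)&(Z<.06)
    print(n,'red',m.sum(),'bx,by mm',(c@bx3[:2]*1e3).round(1),(c@by3[:2]*1e3).round(1),'ring',e and (np.round(e[0],1),np.round(e[1],1)),'mark',k.sum(),(a[k].mean()*1e3).round(1),(b[k].mean()*1e3).round(1))
    P3=pts(d);o=(R>-999)&(I[...,0]-I[...,2]>60)&(np.hypot(P3[...,0]-.542,P3[...,1]-.019)<.035)&(P3[...,2]>.075)&(P3[...,2]<.15)
    if o.sum(): print('  key',o.sum(),np.percentile(P3[o]*1000,[3,50,97],axis=0).round(1).tolist())
E
python3 m.py; python3 -c "
from h import *
d=np.load('top.npz');cv2.imwrite('pics/t8.png',cv2.resize(d['image'][150:210,360:430],(700,600),interpolation=cv2.INTER_CUBIC)[...,::-1])"
```

```text
top red 6 bx,by mm 18.2 -3.1 ring None mark 21 46.2 -0.3
  key 175 [[529.3, 8.7, 108.1], [540.3, 23.7, 135.4], [554.3, 32.8, 138.4]]
side red 30 bx,by mm 16.5 1.3 ring (array([-0.6, -2.5]), array([41.2, 41.5])) mark 72 45.5 0.5
  key 420 [[528.5, 4.1, 103.3], [539.4, 8.5, 125.2], [551.6, 26.0, 136.3]]
```

```bash
python3 - <<'E'
from h import *
for n in('top','side'):
    d=dict(np.load(n+'.npz'));T=d["world_from_camera"];K=d["K"];I=d["image"].astype(int)
    Ti=np.linalg.inv(T)
    def pj(p): c=Ti@np.append(p,1);return (K[:2,:2]@(c[:2]/c[2])+K[:2,2])
    c0=np.array([.5422,.0193,.0668])
    for a in(-8,0,8):
        dv=bx3*np.cos(np.deg2rad(a))+by3*np.sin(np.deg2rad(a));print(n,a,[pj(c0+dv*rr).round(1).tolist() for rr in(.012,.022)],end=' ')
    print('mark',pj(c0+bx3*.046-[0,0,.0108]).round(1))
    p=pj(c0+bx3*.017);u0,v0=int(p[0]),int(p[1])
    print('cols',u0-7,'..',u0+7)
    for v in range(v0-6,v0+7): print(v,' '.join('%3d/%3d/%3d'%tuple(I[v,u]) for u in range(u0-7,u0+8)))
E
```

```text
top -8 [[398.3, 174.7], [399.7, 170.0]] top 0 [[397.5, 174.6], [398.2, 169.6]] top 8 [[396.6, 174.5], [396.6, 169.5]] mark [398.8 158.6]
cols 390 .. 404
166 107/107/106 197/202/199 198/203/201 198/204/202 200/205/202 198/205/201 199/203/201 198/204/201 197/203/201 197/202/200 197/202/199 198/203/201 199/205/202 200/205/202 199/205/203
167 199/204/202 199/206/202 199/204/202 199/205/203 199/204/202 199/204/202 198/203/200 198/203/201 197/203/200 197/203/200 198/202/200 198/203/200 199/204/201 199/205/202 200/205/203
168 202/207/204 203/207/204 202/207/203 200/206/204 198/204/202 200/205/202 199/204/202 200/204/202 198/204/200 198/204/201 197/203/200 197/203/200 198/203/201 200/205/202 199/205/202
169 106/111/109 107/111/110 193/199/195 188/194/191 164/170/166 162/168/166 162/167/165 218/152/147 220/152/146 193/196/193 200/205/201 199/205/202 198/204/201 199/205/201 200/205/202
170  93/ 97/ 96  76/ 77/ 77  79/ 82/ 80 105/104/102 120/119/115 145/142/138 146/144/138 133/ 61/ 58 197/ 88/ 68 175/103/ 62 245/164/ 87 238/152/ 82 198/143/ 99 181/176/169 199/206/203
171  54/ 58/ 57  93/ 91/ 87
[... 3292 characters left out ...]
/ 32  40/ 38/ 38  43/ 39/ 42  46/ 42/ 43  69/ 64/ 64 120/114/109 200/191/182 250/247/242 254/253/250 240/237/231 219/220/218 217/221/219 216/220/219
271 106/103/100  63/ 61/ 60  42/ 41/ 42  47/ 46/ 46  47/ 47/ 48  53/ 51/ 52  75/ 73/ 72 146/140/134 233/228/221 253/252/249 252/251/247 224/221/215 206/210/206 214/220/217 218/222/219
272  76/ 74/ 72  55/ 54/ 54  50/ 48/ 50  51/ 50/ 51  56/ 54/ 55  72/ 69/ 69 119/114/110 206/198/189 251/249/246 253/252/250 240/235/228 184/181/175 192/196/193 213/218/215 216/221/218
273  50/ 48/ 48  45/ 44/ 44  49/ 48/ 49  53/ 52/ 52  68/ 65/ 65 123/119/115 206/198/189 248/245/239 254/253/250 248/245/240 195/190/181 145/144/141 176/181/178 207/213/209 215/221/217
```

Both cameras put the pointer about +3.5° short of the mark (top: bar end at col 397.5 against 398.2 expected; side: row 266.5 against 267.2). I'll take hold again and turn the last bit.

Call:
step_arm --pt "0 50 0 0 0 0 0.5" --pt "0 50 0 0 0 0 0.5" --pt "0 50 0 0 0 0 0.5" --pt "0 50 0 0 0 0 0.5" --pt "0 40 0 0 0 0 0.5"

```text
clock: 27.65
tcp_pos: [0.5419, 0.0231, 0.1916]
orientation: [0.0, 0.172, 0.985, 0.0]
wrist_force: [-0.0, 0.1, 1.0]
finger_gap: 0.0638
grip_force: 0.0
```

Call:
step_arm --pt "0 0 0 0 0 0 0.5" --pt "0 0 0 0 0 0 0.5"

```text
clock: 27.85
tcp_pos: [0.5425, 0.0212, 0.1914]
orientation: [0.001, 0.171, 0.985, 0.0]
wrist_force: [-0.3, 0.2, -0.4]
finger_gap: 0.0637
grip_force: 0.0
```

```bash
python3 -c "
from h import *
togo([.5423,.0193,.071],tool(160.1))"
```

```text
to go mm [  -0.2   -1.9 -120.4] turn [ 0.01  0.06 -0.16] | tcp [0.5425 0.0212 0.1914]
```

Call:
step_arm --pt "0 -1.5 -40 0 0 0 0.5" --pt "0 0 -35 0 0 0 0.5" --pt "0 0 -30 0 0 0 0.5" --pt "0 0 -15 0 0 0 0.5" --pt "0 0 0 0 0 0 0.5"

```text
clock: 28.35
tcp_pos: [0.5406, 0.0167, 0.0684]
orientation: [-0.002, 0.174, 0.985, -0.0]
wrist_force: [0.7, -0.8, 0.6]
finger_gap: 0.0643
grip_force: 0.0
```

Call:
step_arm --pt "0 0 0 0 0 0 -1" --pt "0 0 0 0 0 0 -1" --pt "0 0 0 0 0 0 -1" --pt "0 0 0 0 0 0 -1" --pt "0 0 0 0 0 0 -1"

```text
clock: 28.85
tcp_pos: [0.5446, 0.0177, 0.0726]
orientation: [0.002, 0.174, 0.985, 0.001]
wrist_force: [0.6, 2.1, 7.0]
finger_gap: 0.0231
grip_force: 77.9
```

```bash
python3 -c "
from h import *
s=get_state();print(s['wrist_force'],s['ft_torque'],s['finger_gap']);togo([.5423,.0193,.071],tool(160.1))
d=cam('side');I=d['image'].astype(int)
for u in range(376,385): w=np.clip(I[262:273,u,0]-I[262:273,u,1]-8,0,None);print(u,(w@np.arange(262,273)/w.sum()).round(2),end=' ')"
```

```text
[0.57808772 2.06364109 7.00779224] [ 0.52717452 -0.12670571  0.02042096] 0.023071517085903406
to go mm [-2.3  1.6 -1.6] turn [-0.04  0.24  0.09] | tcp [0.5446 0.0177 0.0726]
376 267.03 377 267.09 378 267.15 379 267.16 380 267.15 381 267.09 382 266.99 383 266.83 384 266.89
```

Call:
step_arm --pt "-1 1 0 0 0 0 -1" --pt "0 0 0 0 0 -2 -1" --pt "0 0 0 0 0 -1.5 -1" --pt "0 0 0 0 0 0 -1" --pt "0 0 0 0 0 0 -1"

```text
clock: 29.4
tcp_pos: [0.5442, 0.018, 0.0726]
orientation: [0.003, 0.204, 0.979, 0.0]
wrist_force: [2.2, 1.2, 5.8]
finger_gap: 0.0228
grip_force: 78.2
```

```bash
python3 -c "
from h import *
s=get_state();print(s['wrist_force'],s['ft_torque']);togo([.5423,.0193,.071],tool(156.5))
d=cam('side');I=d['image'].astype(int)
for u in range(376,385): w=np.clip(I[262:273,u,0]-I[262:273,u,1]-8,0,None);print(u,(w@np.arange(262,273)/w.sum()).round(2),end=' ')"
```

```text
[2.17801241 1.15056783 5.76631442] [-0.0034726  -0.43134344  0.10419668]
to go mm [-1.9  1.3 -1.6] turn [0.05 0.3  0.01] | tcp [0.5442 0.018  0.0726]
376 267.15 377 267.17 378 267.36 379 267.52 380 267.6 381 267.54 382 267.49 383 267.46 384 267.48
```

Call:
step_arm --pt "0 0 0 0 0 0 0.5" --pt "0 0 0 0 0 0 0.5" --pt "0 0 0 0 0 0 0.5" --pt "0 0 10 0 0 0 0.5" --pt "0 0 30 0 0 0 0.5"

```text
clock: 29.95
tcp_pos: [0.5392, 0.0186, 0.1088]
orientation: [-0.003, 0.204, 0.979, -0.0]
wrist_force: [0.1, -0.2, -0.2]
finger_gap: 0.0635
grip_force: 0.0
```

Call:
step_arm --pt "0 0 40 0 0 0 0.5" --pt "0 0 40 0 0 0 0.5" --pt "0 -40 0 0 0 0 0.5" --pt "0 -50 0 0 0 0 0.5" --pt "0 -50 0 0 0 0 0.5"

```text
clock: 30.45
tcp_pos: [0.5422, -0.1226, 0.1922]
orientation: [0.001, 0.203, 0.979, -0.0]
wrist_force: [0.4, 0.5, -0.3]
finger_gap: 0.064
grip_force: 0.0
```

Call:
step_arm --pt "0 -50 0 0 0 0 0.5" --pt "0 -50 0 0 0 0 0.5" --pt "0 0 0 0 0 0 0.5"

```text
clock: 30.75
tcp_pos: [0.5417, -0.2278, 0.1908]
orientation: [0.001, 0.207, 0.978, -0.001]
wrist_force: [1.3, 0.3, 0.3]
finger_gap: 0.0641
grip_force: 0.0
```

```bash
python3 m.py; python3 - <<'E'
from h import *
I=np.load('top.npz')['image'].astype(int)
for v in range(166,174): print(v,' '.join('%3d/%3d/%3d'%tuple(I[v,u]) for u in range(394,403)))
I=np.load('side.npz')['image'].astype(int)
for u in range(376,385): w=np.clip(I[262:273,u,0]-I[262:273,u,1]-8,0,None);print(u,(w@np.arange(262,273)/w.sum()).round(2),end=' ')
# mark rows in side, by column
print()
for u in range(393,407): 
    w=np.clip(I[266:281,u].min(-1)-215,0,None); print(u,(w@np.arange(266,281)/max(w.sum(),1)).round(2),end=' ')
E
```

```text
top red 7 bx,by mm 15.0 -3.9 ring None mark 24 46.1 -0.2
  key 175 [[529.1, 7.4, 108.3], [540.2, 23.4, 135.1], [554.1, 32.7, 138.5]]
side red 34 bx,by mm 17.0 0.4 ring (array([-0.3, -2. ]), array([39.9, 41.2])) mark 72 45.4 0.3
  key 425 [[528.3, 3.6, 103.3], [539.2, 8.2, 125.0], [551.3, 25.2, 135.9]]
166 199/205/202 199/205/202 199/204/202 198/203/200 198/203/201 197/202/199 198/203/200 198/203/201 199/205/201
167 199/204/202 198/203/200 199/203/201 198/204/201 198/203/200 197/203/200 198/203/201 198/204/201 200/204/202
168 199/204/203 200/205/202 199/204/202 200/203/201 198/204/201 198/204/200 198/204/201 198/203/201 199/204/202
169 165/171/167 162/168/165 161/167/165 186/153/149 218/151/145 214/184/180 201/205/201 199/204/202 199/204/201
170 143/141/136 147/143/138 145/143/137 170/112/104 247/105/ 96 202/ 92/ 74 235/153/ 84 252/172/ 93 222/161/108
171 146/143/137 139/135/130 133/131/125 132/ 86/ 69 129/ 66/ 34 199/116/ 53 252/165/ 84 255/184/ 96 255/180/ 93
172 114/112/106  97/ 94/ 90 112/ 88/ 68 118/ 67/ 34 116/ 64/ 30 226/140/ 66 255/181/ 95 255/186/ 97 255/185/ 97
173  43/ 42/ 42  40/ 41/ 41 115/ 64/ 32 117/ 62/ 30 136/ 74/ 36 240/156/ 78 255/188/101 255/188/102 255/187/100
376 267.13 377 267.14 378 267.32 379 267.49 380 267.59 381 267.46 382 267.09 383 266.81 384 267.0 
393 273.15 394 272.89 395 272.94 396 272.7 397 272.58 398 272.65 399 272.67 400 273.0 401 272.88 402 272.77 403 272.74 404 272.68 405 272.74 406 272.85
```

Pointer agrees with the mark to about 0–1° in both cameras, the key stands in the selector, and the robot is clear. Handing in.

```bash
python3 -c "
from workcell import *
print(hand_in())"
```

```text
the job is handed in; nothing more can be done
None
```

I felt the left switch as off, pushed it on to its stop, and handed in with the key standing in the selector, turned clockwise with one fresh hold part way plus a small final correction, pointer within about 1° of the mark; the right slot was never touched, but the key slipped from the gripper in the left slot after the push and was retaken there, and I did not re-feel that switch afterwards.

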